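# Change the shutter slide for the camera window

### The arm

A 6-joint arm with a two-finger parallel gripper is mounted at the origin on the work surface. World frame = base frame: x ahead of the robot, y to its left, z up, the work surface at z = 0. Lengths are in m, angles in degrees, forces in N, time in s.
With the tool pointing down it reaches from about 0.3 to 0.75 m from the base axis. Payload 8.5 kg.
Tool frame: the origin (TCP) lies on the centre line of the jaws, within the pads' length; the fingertips stand 14 mm ahead of it and the grasp point (between the pads) lies 5 mm behind it; z points along the fingers, y is the direction in which the jaws open and shut (so a half turn about z gives the same grasp; the last joint's range is limited). The gripper opens to 85 mm and grips with 20 to 120 N. Pads are 22 mm wide; open, the fingers measure 114 mm over their backs; the gripper's body (76 mm by 85 mm) begins 54 mm behind the grasp point. The pads swing forward as they close: fully open they stand 13 mm farther back than shut.
Start: joints at [60.602, 21.807, 74.336, -0, 83.858, -12.336], TCP at [0.161, 0.526, 0.245] pointing down, gripper open.
Joint ranges: [-178.18, 178.18], [-50.72, 133.34], [12.68, 142.11], [-81.47, 261.47], [9.98, 163.14], [-165.26, 165.26]. Speed limits (degrees/s): [136.94, 136.94, 180, 180, 180, 180].

### API

Orientations are given as a 3x3 rotation matrix whose columns are the frame's x, y, z axes.
In Python, from rig import env, optics, order, finder gives the robot as it stands.
- The arm moves only by the tool play_rows, never from a script. Its argument "commands" is a list of rows, each an object of numbers: "grip": the closure, from -1 (fully open) to 1 (shut); "x", "y", "z": the shift along the tool's x, y, z in m; "rx", "ry", "rz": the turn, a rotation vector about the tool's x, y, z in rad. A call has 1 to 12 rows; each row shifts and turns the commanded pose from where the row before left it, along the tool's axes as they then stand; what a row does not reach is not made up. A row lasts 1/8 s, in which the tool goes at most 62.5 mm and 10.7 degrees, less where a joint would pass 70% of its speed; a pose out of reach is approached as far as the arm can. A call is refused whole if a number of a shift passes 0.0625 or a number of a turn 0.188, either way. A call with a gripper value outside its range is refused whole. The fingers move at their own pace and stop on an object; "squeeze" is the grip in N (left out, the last holds). Time passes only in rows, so rows that do not move let the fingers close. It gives the time, the measured TCP pose, the force and the opening at its end, in the units of the state.
- env.observe(): the state, without advancing time (a new reading comes with each control period).
- optics.get_image(name): name is "scene" or "top" or "wrist"; returns a dict with "color" (400x640x3 uint8, blue, green, red), "range_z" (400x640 float32, m along the optical axis (not along the pixel's ray), 0 where there is no reading), "fov_y" (degrees; the focal length in pixels is half the picture's height over the tangent of half this angle, whatever the lens; pixels are square), "cx", "cy" (the principal point, pixels), "cam_to_world" (4x4, takes a point from camera to world coordinates). Camera axes: x right, y down, z forward; pixel columns grow to the right and rows downward; lengths in m; the calibration is good to about 2 mm. The wrist camera is an equidistant fisheye: a pixel r from the principal point sees the ray r / f radians off the axis. A picture is of the moment at which its call begins.
- order.close_job(): hands the job in, once; it reports no verdict.
Trained networks look in the newest picture that a camera, given by its name, has taken for a name from the list of things; names that differ only in an ending like _2 or _b are one class to them, and where a whole thing is asked for, a point or a joint stands for the part that bears it (a point fixed in the world has none). Each returns a list of dicts, best first, with "conf" (0 to 1); they miss things now and then, are a little off and sometimes report something else, mostly with a low value. They report only what shows in the picture. A call takes as long as a camera call. They do not tell look-alikes from the thing itself.
- finder.boxes_of(camera, thing): "point" ([x, y, z] in m, in world coordinates, good to about 4 mm: the middle of the surface that is visible of it).
The state is a dict: "time_s": time; "q": joint angles; "qvel": joint speeds; "joint_efforts": joint torques, N m; "position": TCP position; "tool_rot": TCP orientation; "ft_force": force on the tool from outside, world axes, zero at the start; "wrist_torque": the same for the moment, N m; "grip_width": finger opening in m.
Only numpy, scipy, OpenCV 4.12 (cv2) and the standard library are available. Lean on these libraries where they do the work, as an engineer would, in place of code of your own. Each camera call takes 0.05 s, during which the arm holds its last target.

### The job

The steel shutter plate is still parked over the photobooth camera's opening. Slide it sideways along the guide into the empty side bay, fully home against the end wall, then slide the clear camera window forward over the opening, in under the spring clip, until it is fully home against its stop, which is adjustable and has to be felt. Move one slide at a time and gently (push through the clip's resistance, but never force a slide against its stop or another slide), and leave the opal slide, the bronze bearing and the coin plate where they are.

Things in the scene. Friction and masses are not known exactly. Their poses are not given: they have to be found in the camera images.
- guide: Aluminium slide guide on a black camera head lying on its back; fixed. Origin on the shelf below the centre of the square 38 mm camera opening; x points from the loading channel (robot side) to the back rim, y left, z up. Slides lie on its floor, 40 mm up, in a T of four bays: camera bay at the origin, side bays at +y and -y, loading channel at -x. Walls end 49.5 mm up, the back rim 52 mm.
- bay_left (a point): Centre of the side bay at +y, where an 84 mm slide lies home: 90 mm from the opening's centre, 43 mm up. Its end wall's face is 42 mm further on; its front and back walls are 88 mm apart (4 mm of play). The lips of the walls reach 5 mm over the slides, 1.5 mm above them: slides can only be slid, not lifted. Wall corners at the camera bay are rounded.
- bay_right (a point): The same for the side bay at -y, 90 mm from the camera opening's centre.
- channel (a point): Middle of the loading channel, 43 mm up, 117 mm on the -x side of the camera opening's centre. The channel runs along the guide's x from 48 to 186 mm on that side; its walls (49.5 mm high, lips reaching 4 mm in) stand 87 mm apart, so the 84 mm window has 3 mm of play. It is open to the camera bay.
- shutter_knob (a point): Half-way up the knob of the shutter, a steel plate 84 x 84 x 6 mm, 135 to 225 g, that starts in the camera bay over the opening. The knob is a black round upright post 16 mm across and 32 mm tall (46 to 78 mm above the shelf), 20 mm on the -x side of the plate's centre. Axes as the guide's when square.
- shutter_mid (a point): Centre of the shutter plate, half-way up its 6 mm. It goes to the centre of the empty side bay, its outer edge against that bay's end wall.
- window_knob (a point): Half-way up the knob of the camera window: a clear pane in a black frame, 84 wide (y) x 124 long (x) x 6 mm, 70 to 120 g, starting in the loading channel, its leading edge 4 to 12 mm clear of the camera bay. Knob as the shutter's, in bare aluminium (16 mm across, 32 mm tall, 46 to 78 mm above the shelf), 112 mm behind the leading edge.
- window_edge (a point): Middle of the window's rounded leading (+x) edge, half-way up. Home, it touches the window's stop (window_stop): a dark steel bar 64 mm wide at the back of the camera bay, slotted and set to each camera: its face lies anywhere from 54 to 79 mm on the +x side of the opening's centre and must be felt for. Over 15 N on the stop, or 25 N on an end wall, does harm.
- opal_knob (a point): Half-way up the knob of the opal slide: black, 84 x 84 x 6 mm, with a white opal strip; knob as the window's, 20 mm on the -x side of its centre. It is parked in one of the two side bays (either one) and stays there. The other side bay is the empty one.
- clip (a joint): Lift of the steel spring clip on the back rim, in rad: 0 resting on a slide, -0.125 with nothing below, positive when lifted. Its 22 mm wide leaf bears on the window 48 mm on the +x side of the opening's centre with about 4 N; its turned-up lip ends at 32 mm, 54 to 58 mm up. The window meets it with its edge at about 44 mm, takes 3 to 9 N to lift it, then drags at 1 to 5 N up to the stop.
- bearing: Bronze flange bearing, 58 mm across, 26 mm high, on the shelf in the left (+y) inner corner of the T, beside the loading channel. Leave it.
- coin_plate: Chromed coin plate, 88 x 58 x 7 mm, flat on the shelf in the right (-y) inner corner of the T. Leave it.
There are look-alikes about, which are no part of the job. What is shaped like the part that bears window_knob but orange or turquoise is not meant.

How it is judged:
By the outcome, as a careful person would: the job done as asked, in the order asked, and still so for the second after the job is handed in, with the robot touching nothing.
It also fails if it takes over 72 s, if anything falls off the work surface, if the arm or the gripper's body presses on something with over 40 N, if the wrist force passes 120 N, or if a joint passes its speed limit or range.

## Working session

There is one attempt and no reset: what is moved stays moved. The work goes in short steps, Python scripts to look and compute and a tool call to move; the robot and the scene stay as the last step left them, time stands still between calls to the robot, and variables do not carry over. Pictures are saved under pics/ and viewed, and the job is handed in when it is done.

Besides the shell and the picture viewer there is one more tool, called after ">>>" as name([rows], argument=value, ...), one row to a line, values as JSON. play_rows: Moves the arm, as the interface text tells. Its arguments: {"type":"object","properties":{"commands":{"type":"array"},"squeeze":{"type":"number"}},"required":["commands"]}

```bash
mkdir -p pics; ls
python3 - <<'E'
from rig import env, optics, order, finder
import cv2, numpy as np
s=env.observe()
for k,v in s.items(): print(k,np.round(v,4).tolist())
for n in ("scene","top"):
    im=optics.get_image(n); cv2.imwrite(f"pics/{n}0.png",im["color"])
    print(n,im["fov_y"],im["cx"],im["cy"],np.round(im["cam_to_world"],4).tolist())
    np.savez(f"pics/{n}0.npz",**{k:im[k] for k in im})
    for t in ("guide","shutter_knob","window_knob","opal_knob","window_edge","shutter_mid","clip","bearing","coin_plate"):
        for r in finder.boxes_of(n,t)[:4]: print(t,round(r["conf"],2),np.round(r["point"],4).tolist())
E
```

```text
pics
time_s 0.0
q [60.6013, 21.8403, 74.3853, -0.0014, 83.858, -12.336]
qvel [-0.0145, 0.046, 0.021, 0.0219, -0.0474, -0.1183]
joint_efforts [-0.0021, -44.8474, -23.1263, -0.0004, 0.005, 0.0001]
position [0.1613, 0.5255, 0.2447]
tool_rot [[-0.956, 0.2934, -0.0007], [0.2934, 0.956, -0.0013], [0.0003, -0.0014, -1.0]]
ft_force [-0.3574, -1.3574, 0.2436]
wrist_torque [-0.0188, -0.0461, 0.0486]
grip_width 0.0858
scene 44.66871949604987 321.71738029564824 204.4697800957637 [[0.2635, 0.8241, -0.5014, 1.014], [0.9646, -0.2274, 0.1333, -0.1703], [-0.0042, -0.5188, -0.8549, 0.9354], [0.0, 0.0, 0.0, 1.0]]
guide 0.84 [0.6815, -0.0302, 0.0513]
shutter_knob 0.78 [0.6439, 0.0154, 0.05]
window_knob 0.87 [0.3324, -0.3276, 0.0099]
window_knob 0.85 [0.5395, -0.2301, 0.008]
window_knob 0.74 [0.3736, 0.1511, 0.0065]
window_knob 0.64 [0.3765, -0.1314, 0.0066]
opal_knob 0.63 [0.6365, 0.1043, 0.0434]
window_edge 0.95 [0.3734, -0.1292, 0.0042]
window_edge 0.86 [0.3791, 0.1515, 0.0086]
window_edge 0.83 [0.3315, -0.3255, 0.0055]
window_edge 0.81 [0.5286, 0.0089, 0.0498]
shutter_mid 0.88 [0.646, 0.0143, 0.0465]
[... 372 characters left out ...]
0.0, 1.0]]
guide 0.87 [0.6774, -0.0285, 0.049]
shutter_knob 0.63 [0.6405, 0.016, 0.0466]
window_knob 0.92 [0.3707, -0.1301, 0.0054]
window_knob 0.9 [0.3273, -0.325, 0.0058]
window_knob 0.85 [0.3739, 0.1525, 0.0068]
window_knob 0.7 [0.532, -0.2316, 0.0047]
opal_knob 0.67 [0.6407, 0.101, 0.0431]
opal_knob 0.59 [0.6771, -0.0277, 0.0462]
window_edge 0.84 [0.3748, 0.1533, 0.0086]
window_edge 0.8 [0.5237, 0.0108, 0.0476]
window_edge 0.71 [0.3729, -0.1252, 0.0021]
window_edge 0.65 [0.5389, -0.2314, 0.0023]
shutter_mid 0.56 [0.6399, 0.019, 0.0474]
clip 0.37 [0.6756, -0.0281, 0.0498]
bearing 0.62 [0.5369, 0.1087, 0.0069]
bearing 0.54 [0.6775, -0.0282, 0.0512]
coin_plate 0.64 [0.5407, -0.0951, 0.0073]
```

View pics/scene0.png

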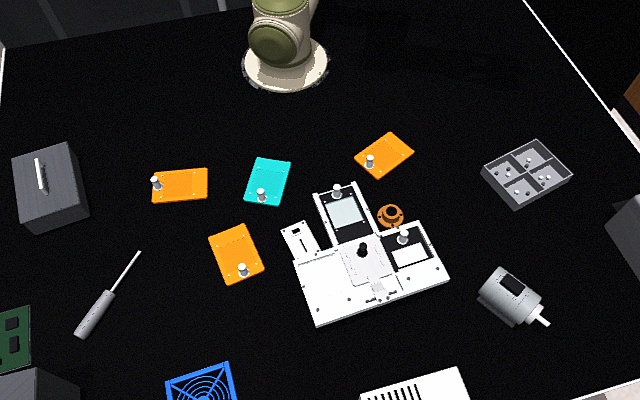

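View pics/top0.png

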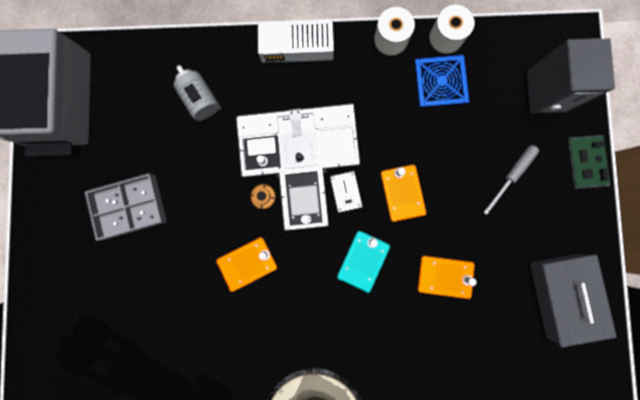

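Candidates for the window: the orange plates at scene (180,185), (236,253) and (384,155), the turquoise one at (267,182), and the aluminium knob on the black clear-pane frame in the guide channel at (337,190). The description picks the last one. The shutter's black knob is at (362,248). Opal is in the +y bay, knob at (403,236), so the empty bay is -y. I'll check this in close crops and measure.

```bash
cat > h.py <<'E'
import numpy as np, cv2
def cloud(im):
    f=200/np.tan(np.radians(im["fov_y"])/2); v,u=np.mgrid[0:400,0:640]
    z=im["range_z"]; P=np.stack([(u-im["cx"])/f*z,(v-im["cy"])/f*z,z],-1)
    T=im["cam_to_world"]; W=P@T[:3,:3].T+T[:3,3]; W[z==0]=np.nan; return W
def load(n): return dict(np.load(f"pics/{n}.npz"))
E
python3 - <<'E'
from h import *
a=load("scene0")["color"][170:335,270:460]; b=load("top0")["color"][95:240,225:370]
cv2.imwrite("pics/c1.png",cv2.resize(a,None,fx=4,fy=3.6*4/3.6*0.9,interpolation=cv2.INTER_CUBIC)[:600])
cv2.imwrite("pics/c2.png",cv2.resize(b,None,fx=4,fy=4,interpolation=cv2.INTER_CUBIC))
for n in("scene0","top0"):
    W=cloud(load(n)); z=W[...,2]
    m=(W[...,0]>.38)&(W[...,0]<.8)&(abs(W[...,1])<.2)
    h,e=np.histogram(z[m],bins=np.arange(-.004,.09,.003)); print(n,list(zip(np.round(e,3),h)))
    k=(m&(z>.066)&(z<.09)).astype(np.uint8)
    N,L,st,c=cv2.connectedComponentsWithStats(k)
    for i in range(1,N):
        q=W[L==i]; print(st[i],np.round(c[i],1),np.round(np.nanmean(q,0),4),np.round(np.nanmax(q[:,2]),4))
E
```

```text
scene0 [(np.float64(-0.004), np.int64(8468)), (np.float64(-0.001), np.int64(9464)), (np.float64(0.002), np.int64(2106)), (np.float64(0.005), np.int64(880)), (np.float64(0.008), np.int64(102)), (np.float64(0.011), np.int64(26)), (np.float64(0.014), np.int64(23)), (np.float64(0.017), np.int64(22)), (np.float64(0.02), np.int64(35)), (np.float64(0.023), np.int64(142)), (np.float64(0.026), np.int64(74)), (np.float64(0.029), np.int64(9)), (np.float64(0.032), np.int64(39)), (np.float64(0.035), np.int64(734)), (np.float64(0.038), np.int64(1748)), (np.float64(0.041), np.int64(1618)), (np.float64(0.044), np.int64(3326)), (np.float64(0.047), np.int64(2229)), (np.float64(0.05), np.int64(1974)), (np.float64(0.053), np.int64(398)), (np.float64(0.056), np.int64(25)), (np.float64(0.059), np.int64(16)), (np.float64(0.062), np.int64(15)), (np.float64(0.065), np.int64(21)), (np.float64(0.068), np.int64(10)), (np.float64(0.071), np.int64(15)), (np.float64(0.074), np.int64(82)), (np.float64(0.077), np.int64(61)), (np.float64(0.08), np.int64(3)), (np.float64(0.083), np.int64(0)), (np.float64(0.086), np.in
[... 800 characters left out ...]
, np.int64(2822)), (np.float64(0.047), np.int64(1882)), (np.float64(0.05), np.int64(1522)), (np.float64(0.053), np.int64(404)), (np.float64(0.056), np.int64(16)), (np.float64(0.059), np.int64(5)), (np.float64(0.062), np.int64(5)), (np.float64(0.065), np.int64(1)), (np.float64(0.068), np.int64(4)), (np.float64(0.071), np.int64(10)), (np.float64(0.074), np.int64(39)), (np.float64(0.077), np.int64(73)), (np.float64(0.08), np.int64(5)), (np.float64(0.083), np.int64(0)), (np.float64(0.086), np.int64(0))]
[295 152   8   8  45] [298.5 155.6] [0.6219 0.0157 0.0766] 0.08
[257 156   8   7  44] [260.5 159.1] [0.6165 0.1029 0.0766] 0.0803
[302 216   7   7  42] [304.9 219.1] [0.4768 0.0047 0.0776] 0.0803
```

View pics/c1.png

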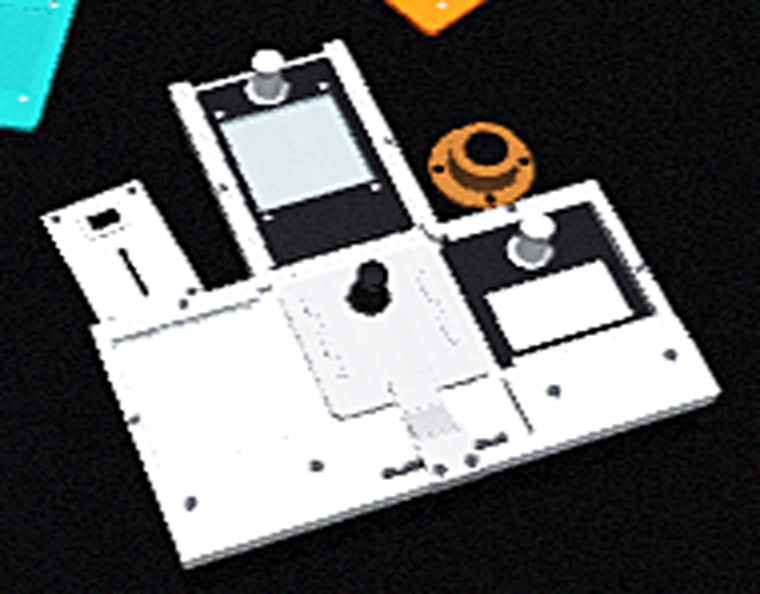

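View pics/c2.png

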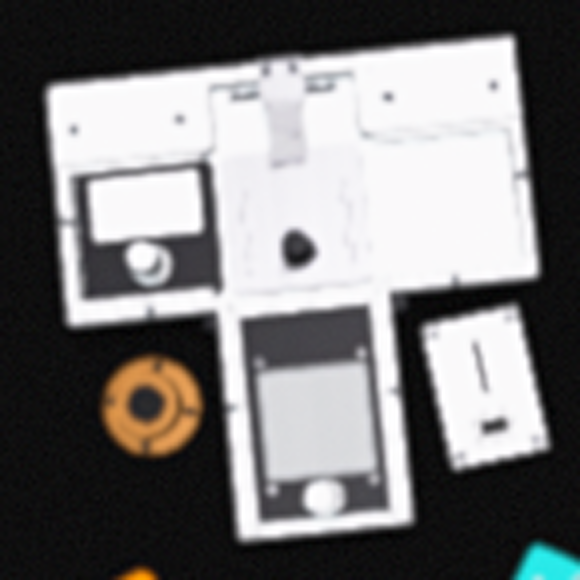

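The crops confirm it. The real window (black frame, clear pane, aluminium knob) is in the channel, at about c1 (268,75). Opal is in the left bay and the right bay is empty. Next I'll fit the guide's yaw and origin.

```bash
cat >> h.py <<'E'
def onplane(im,uv,z0):
    f=200/np.tan(np.radians(im["fov_y"])/2); uv=np.asarray(uv,float)
    d=np.stack([(uv[:,0]-im["cx"])/f,(uv[:,1]-im["cy"])/f,np.ones(len(uv))],-1)@im["cam_to_world"][:3,:3].T
    o=im["cam_to_world"][:3,3]; return o+d*((z0-o[2])/d[:,2])[:,None]
E
python3 - <<'E'
from h import *
K=[]
for n in("scene0","top0"):
    im=load(n); W=cloud(im); z=W[...,2]
    m=((W[...,0]>.4)&(W[...,0]<.8)&(abs(W[...,1])<.2)&(z>.03)).astype(np.uint8)
    N,L,st,c=cv2.connectedComponentsWithStats(m); i=1+np.argmax(st[1:,4])
    m=(L==i).astype(np.uint8)
    c=max(cv2.findContours(m,0,cv2.CHAIN_APPROX_NONE)[0],key=len)[:,0,:]
    P=onplane(im,c,.0495)[:,:2]
    yaw=np.radians(4.)
    for it in range(3):
        R=np.array([[np.cos(yaw),-np.sin(yaw)],[np.sin(yaw),np.cos(yaw)]])
        G=(P-[.643,.0155])@R  # guide coords
        b=G[(G[:,0]>np.percentile(G[:,0],99.5)-.006)&(abs(G[:,1])<.12)]
        p=np.polyfit(b[:,1],b[:,0],1); yaw+= -np.arctan(p[0])
    print(n,"yaw",np.degrees(yaw))
    print(" back x",np.median(b[:,0])," y",G[G[:,0]>0][:,1].min(),G[G[:,0]>0][:,1].max())
    ch=G[(G[:,0]<-.08)&(G[:,0]>-.16)]
    l=ch[ch[:,1]>0];r=ch[ch[:,1]<0]
    print(" channel y",np.median(l[:,1]),np.median(r[:,1]),np.polyfit(l[:,0],l[:,1],1)[0],np.polyfit(r[:,0],r[:,1],1)[0],"xmin",np.percentile(G[:,0],.5))
    s=G[(abs(G[:,0])<.03)];print(" ends",np.median(s[s[:,1]>.08][:,1]),np.median(s[s[:,1]<-.08][:,1]))
E
```

```text
scene0 yaw 4.319441282505591
 back x 0.09439502767107741  y -0.13672823580432017 0.14110102438606972
 channel y 0.05065188447012736 -0.04869592205057696 0.0035146252864614435 0.002485656294303782 xmin -0.18968498337021
 ends 0.13917311871746688 -0.13591739075266052
top0 yaw 4.280516009956186
 back x 0.09174487822709684  y -0.13588543602178849 0.1406507009951172
 channel y 0.05057647170677493 -0.04615786134449598 -0.0011484130766385887 0.0050255089108082246 xmin -0.18481391328963834
 ends 0.13887302488079004 -0.13447224367693011
```

>>> play_rows([
  {"rz": -0.1243,"grip": 0.25},
  {"rz": -0.1243,"grip": 0.25},
  {"rz": -0.1243,"grip": 0.25},
  {"grip": 0.25},
], squeeze=20)

```text
invalid input at $.commands[0]: expected keys grip, x, y, z, rx, ry, rz
```

>>> play_rows([
  {"x": -0.0352,"y": -0.0453,"z": 0.003},
  {"x": -0.0352,"y": -0.0453,"z": 0.003},
  {"x": -0.0352,"y": -0.0453,"z": 0.003},
  {"x": -0.0352,"y": -0.0453,"z": 0.003},
  {"x": -0.0352,"y": -0.0453,"z": 0.003},
  {"x": -0.0352,"y": -0.0453,"z": 0.003},
  {"x": -0.0352,"y": -0.0453,"z": 0.003},
  {"x": -0.0352,"y": -0.0453,"z": 0.003},
  {"x": -0.0352,"y": -0.0453,"z": 0.003},
  {"x": -0.0352,"y": -0.0453,"z": 0.003},
  {"x": -0.0352,"y": -0.0453,"z": 0.003},
  {"x": -0.0342,"y": -0.0453,"z": 0.003},
])

```text
invalid input at $.commands[0]: expected keys grip, x, y, z, rx, ry, rz
```

>>> play_rows([
  {"z": 0},
  {"z": 0},
])

```text
invalid input at $.commands[0]: expected keys grip, x, y, z, rx, ry, rz
```

>>> play_rows([
  {"grip": 0.25,"x": 0,"y": 0,"z": 0,"rx": 0,"ry": 0,"rz": -0.1243},
  {"grip": 0.25,"x": 0,"y": 0,"z": 0,"rx": 0,"ry": 0,"rz": -0.1243},
  {"grip": 0.25,"x": 0,"y": 0,"z": 0,"rx": 0,"ry": 0,"rz": -0.1243},
  {"grip": 0.25,"x": 0,"y": 0,"z": 0,"rx": 0,"ry": 0,"rz": 0},
], squeeze=20)

```text
time_s: 1.5
position: [0.1614, 0.5258, 0.2453]
tool_rot: [[-0.997, -0.074, 0.0], [-0.074, 0.997, 0.0], [-0.0, 0.0, -1.0]]
ft_force: [-0.9, -0.3, -0.4]
grip_width: 0.0322
```

>>> play_rows([
  {"grip": 0.25,"x": -0.0352,"y": -0.0453,"z": 0.003,"rx": 0,"ry": 0,"rz": 0},
  {"grip": 0.25,"x": -0.0352,"y": -0.0453,"z": 0.003,"rx": 0,"ry": 0,"rz": 0},
  {"grip": 0.25,"x": -0.0352,"y": -0.0453,"z": 0.003,"rx": 0,"ry": 0,"rz": 0},
  {"grip": 0.25,"x": -0.0352,"y": -0.0453,"z": 0.003,"rx": 0,"ry": 0,"rz": 0},
  {"grip": 0.25,"x": -0.0352,"y": -0.0453,"z": 0.003,"rx": 0,"ry": 0,"rz": 0},
  {"grip": 0.25,"x": -0.0352,"y": -0.0453,"z": 0.003,"rx": 0,"ry": 0,"rz": 0},
  {"grip": 0.25,"x": -0.0352,"y": -0.0453,"z": 0.003,"rx": 0,"ry": 0,"rz": 0},
  {"grip": 0.25,"x": -0.0352,"y": -0.0453,"z": 0.003,"rx": 0,"ry": 0,"rz": 0},
  {"grip": 0.25,"x": -0.0352,"y": -0.0453,"z": 0.003,"rx": 0,"ry": 0,"rz": 0},
  {"grip": 0.25,"x": -0.0352,"y": -0.0453,"z": 0.003,"rx": 0,"ry": 0,"rz": 0},
  {"grip": 0.25,"x": -0.0352,"y": -0.0453,"z": 0.003,"rx": 0,"ry": 0,"rz": 0},
  {"grip": 0.25,"x": -0.0346,"y": -0.0449,"z": 0.003,"rx": 0,"ry": 0,"rz": 0},
])

```text
time_s: 3.0
position: [0.6239, 0.0141, 0.2092]
tool_rot: [[-0.997, -0.072, 0.0], [-0.072, 0.997, 0.0], [-0.0, 0.0, -1.0]]
ft_force: [0.4, 0.3, 0.8]
grip_width: 0.0322
```

>>> play_rows([
  {"grip": 0.25,"x": 0,"y": 0,"z": 0.03,"rx": 0,"ry": 0,"rz": 0},
  {"grip": 0.25,"x": 0,"y": 0,"z": 0.03,"rx": 0,"ry": 0,"rz": 0},
  {"grip": 0.25,"x": 0,"y": 0,"z": 0,"rx": 0,"ry": 0,"rz": 0},
  {"grip": 0.25,"x": 0,"y": 0,"z": 0,"rx": 0,"ry": 0,"rz": 0},
])

```text
time_s: 3.5
position: [0.6233, 0.0158, 0.1507]
tool_rot: [[-0.997, -0.074, 0.002], [-0.074, 0.997, -0.0], [-0.002, -0.0, -1.0]]
ft_force: [0.2, 0.0, 0.1]
grip_width: 0.0324
```

Run:
```python
from rig import env, optics
from h import *
s=env.observe(); print(np.round(s["position"],4),np.round(s["q"],1),np.round(s["ft_force"],2))
im=optics.get_image("wrist"); cv2.imwrite("pics/w1.png",im["color"]); np.savez("pics/w1.npz",**im)
print(im["fov_y"],im["cx"],im["cy"],np.round(im["cam_to_world"],3).tolist())
```

```text
[0.6233 0.0158 0.1507] [  -9.4   33.4   70.4   -0.    76.  -103.7] [0.22 0.01 0.11]
65.70646984690485 321.56388002004377 198.78586283561327 [[-0.073, 0.952, 0.298, 0.548], [0.997, 0.07, 0.022, 0.01], [-0.0, 0.299, -0.954, 0.281], [0.0, 0.0, 0.0, 1.0]]
```

View pics/w1.png

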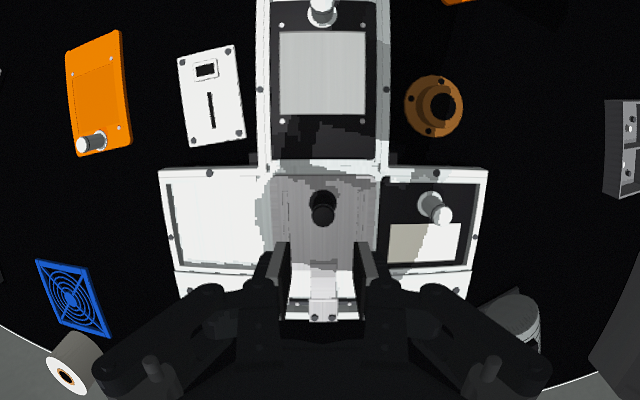

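The wrist view shows the shutter knob at (322,207), laterally centred between the pads at x≈282 and 357. The empty bay is on image left (guide -y).

```bash
cat >> h.py <<'E'
def wcloud(im):
    f=200/np.tan(np.radians(im["fov_y"])/2); v,u=np.mgrid[0:400,0:640]
    dx=u-im["cx"];dy=v-im["cy"];r=np.hypot(dx,dy)+1e-9;t=np.tan(r/f)
    z=im["range_z"]; P=np.stack([dx/r*t*z,dy/r*t*z,z],-1); T=im["cam_to_world"]
    W=P@T[:3,:3].T+T[:3,3]; W[z==0]=np.nan; return W
O=np.array([.642,.0171]); Y=np.radians(4.3)
RG=np.array([[np.cos(Y),-np.sin(Y)],[np.sin(Y),np.cos(Y)]])
def g(p): return (np.asarray(p)[...,:2]-O)@RG
E
python3 - <<'E'
from h import *
im=load("w1"); W=wcloud(im); z=W[...,2]
v,u=np.mgrid[0:400,0:640]
m=((z>.073)&(z<.083)&(v<240)&(W[...,0]>.4)).astype(np.uint8)
N,L,st,c=cv2.connectedComponentsWithStats(m)
for i in range(1,N):
    if st[i,4]>30: q=W[L==i]; print(np.round(c[i]),st[i,4],np.round(np.nanmean(q,0),4),(q.min(0)+q.max(0))/2, g(np.nanmean(q,0)))
# guide walls in guide frame: rows at z .0495
G=g(W)
w=(abs(z-.0495)<.004)&(v<170)&(G[...,0]<-.07)&(abs(G[...,1])<.08)
for s in(1,-1):
    q=G[w&(G[...,1]*s>0)]; print("ch",s,np.percentile(q[:,1],[1,50,99]))
E
```

```text
[322.   6.] 315 [0.4812 0.0053 0.0788] [0.48113963 0.00494749 0.07783441] [-0.16122624  0.00031038]
[323. 215.] 424 [0.6223 0.0162 0.0787] [0.62299546 0.01587517 0.07768906] [-0.01970988  0.00053738]
[441. 215.] 380 [0.6168 0.1028 0.0786] [0.61760072 0.1033944  0.07715042] [-0.0186982   0.08739747]
ch 1 [0.00043802 0.02585381 0.04988736]
ch -1 [-0.04815264 -0.02503347 -0.00040798]
```

>>> play_rows([
  {"grip": 0.25,"x": 0.001,"y": 0,"z": 0.03,"rx": 0,"ry": 0,"rz": 0},
  {"grip": 0.25,"x": 0,"y": 0,"z": 0.03,"rx": 0,"ry": 0,"rz": 0},
  {"grip": 0.25,"x": 0,"y": 0,"z": 0.015,"rx": 0,"ry": 0,"rz": 0},
  {"grip": 0.25,"x": 0,"y": 0,"z": 0.0077,"rx": 0,"ry": 0,"rz": 0},
  {"grip": 0.25,"x": 0,"y": 0,"z": 0,"rx": 0,"ry": 0,"rz": 0},
])

```text
time_s: 4.18
position: [0.6221, 0.0157, 0.0672]
tool_rot: [[-0.997, -0.075, 0.001], [-0.075, 0.997, -0.0], [-0.001, -0.0, -1.0]]
ft_force: [0.6, -0.1, 0.5]
grip_width: 0.0321
```

>>> play_rows([
  {"grip": 0.56,"x": 0,"y": 0,"z": 0,"rx": 0,"ry": 0,"rz": 0},
  {"grip": 0.56,"x": 0,"y": 0,"z": 0,"rx": 0,"ry": 0,"rz": 0},
  {"grip": 0.56,"x": 0,"y": 0,"z": 0,"rx": 0,"ry": 0,"rz": 0},
])

```text
time_s: 4.55
position: [0.6219, 0.0157, 0.067]
tool_rot: [[-0.997, -0.075, 0.001], [-0.075, 0.997, -0.0], [-0.001, -0.0, -1.0]]
ft_force: [-0.6, 0.5, 0.8]
grip_width: 0.019
```

>>> play_rows([
  {"grip": 0.56,"x": 0,"y": -0.003,"z": 0,"rx": 0,"ry": 0,"rz": 0},
  {"grip": 0.56,"x": 0,"y": -0.004,"z": 0,"rx": 0,"ry": 0,"rz": 0},
  {"grip": 0.56,"x": 0,"y": -0.005,"z": 0,"rx": 0,"ry": 0,"rz": 0},
  {"grip": 0.56,"x": 0,"y": -0.005,"z": 0,"rx": 0,"ry": 0,"rz": 0},
])

```text
time_s: 5.05
position: [0.623, -0.0017, 0.0666]
tool_rot: [[-0.997, -0.075, -0.0], [-0.075, 0.997, 0.0], [0.0, 0.0, -1.0]]
ft_force: [0.5, 0.1, 0.8]
grip_width: 0.0188
```

>>> play_rows([
  {"grip": 0.56,"x": 0,"y": -0.005,"z": 0,"rx": 0,"ry": 0,"rz": 0},
  {"grip": 0.56,"x": 0,"y": -0.005,"z": 0,"rx": 0,"ry": 0,"rz": 0},
  {"grip": 0.56,"x": 0,"y": -0.005,"z": 0,"rx": 0,"ry": 0,"rz": 0},
  {"grip": 0.56,"x": 0,"y": -0.005,"z": 0,"rx": 0,"ry": 0,"rz": 0},
])

```text
time_s: 5.55
position: [0.6245, -0.0216, 0.0666]
tool_rot: [[-0.997, -0.075, -0.0], [-0.075, 0.997, 0.0], [0.0, 0.0, -1.0]]
ft_force: [0.1, -0.2, -0.1]
grip_width: 0.0191
```

Run:
```python
from rig import env, optics
from h import *
im=optics.get_image("wrist"); cv2.imwrite("pics/w2.png",im["color"]); np.savez("pics/w2.npz",**im)
```

```text
(no output)
```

View pics/w2.png

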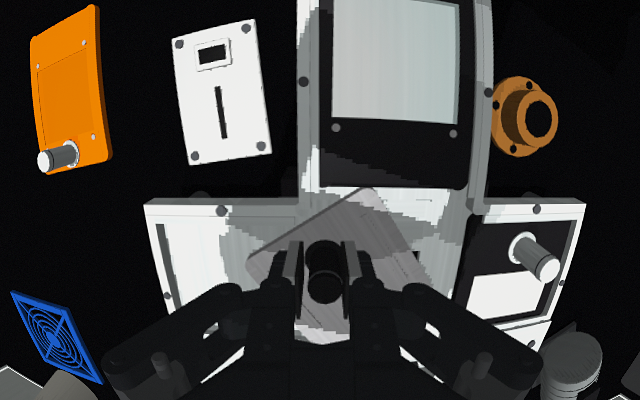

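The shutter turned about its knob: its edges run (247,263)→(368,190) and (368,190)→(425,280). I need to measure that angle, then grip the knob firmly and turn the plate square before going on.

```bash
cat >> h.py <<'E'
def wplane(im,uv,z0):
    f=200/np.tan(np.radians(im["fov_y"])/2); uv=np.asarray(uv,float)
    d=uv-[im["cx"],im["cy"]]; r=np.linalg.norm(d,axis=1)+1e-9; a=r/f
    D=np.c_[d/r[:,None]*np.sin(a)[:,None],np.cos(a)]@im["cam_to_world"][:3,:3].T
    o=im["cam_to_world"][:3,3]; return o+D*((z0-o[2])/D[:,2])[:,None]
E
python3 - <<'E'
from h import *
im=load("w2")
cv2.imwrite("pics/w2c.png",cv2.resize(im["color"][160:330,220:460],None,fx=3.3,fy=3.3,interpolation=cv2.INTER_CUBIC))
p=g(wplane(im,[(252,259),(355,196),(378,200),(415,262)],.046)); print(p)
print(np.degrees(np.arctan2(*(p[1]-p[0])[::-1])),np.degrees(np.arctan2(*(p[3]-p[2])[::-1])))
from rig import env
s=env.observe();print(s["position"],g(s["position"]))
E
```

```text
[[-0.01379465 -0.07634264]
 [-0.05048763 -0.02034336]
 [-0.04833067 -0.00829555]
 [-0.01116867  0.01590896]]
123.2344319583261 33.077170408516075
[ 0.62462386 -0.02213504  0.06661839] [-0.02026903 -0.03782176]
```

View pics/w2c.png

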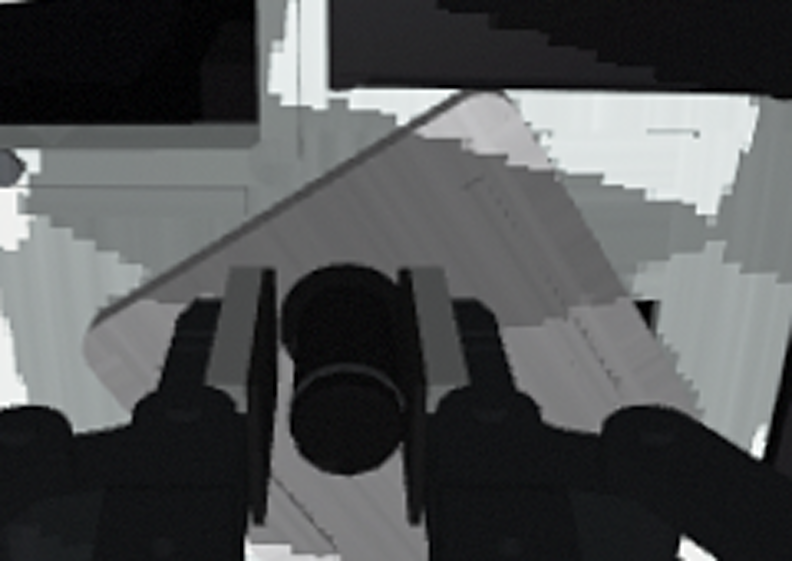

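Plate angle is about +33°. I'll rectify the wrist pictures in guide coordinates to fix the frame and plan how to bring the plate back square without touching the corners.

```bash
cat >> h.py <<'E'
def ortho(im,z0,xr=(-.12,.1),yr=(-.145,.145),s=2000,wrist=True):
    xs=np.arange(xr[1],xr[0],-1/s); ys=np.arange(yr[1],yr[0],-1/s)
    X,Yy=np.meshgrid(xs,ys,indexing="ij")
    w=np.stack([X,Yy],-1)@RG.T+O; W=np.dstack([w,np.full(X.shape,z0)])
    T=im["cam_to_world"]; C=(W-T[:3,3])@T[:3,:3]
    f=200/np.tan(np.radians(im["fov_y"])/2)
    if wrist:
        rr=np.hypot(C[...,0],C[...,1])+1e-12; a=np.arctan2(rr,C[...,2])*f/rr
        u=C[...,0]*a;v=C[...,1]*a
    else: u=C[...,0]/C[...,2]*f; v=C[...,1]/C[...,2]*f
    o=cv2.remap(im["color"],(u+im["cx"]).astype(np.float32),(v+im["cy"]).astype(np.float32),cv2.INTER_LINEAR)
    for k in range(int(np.ceil(xr[0]*50)),int(xr[1]*50)+1):
        r=int((xr[1]-k*.02)*s); 
        if 0<=r<o.shape[0]: o[r,:8]=(0,0,255); cv2.putText(o,str(k*20),(10,r+4),0,.35,(0,0,255))
    for k in range(int(np.ceil(yr[0]*50)),int(yr[1]*50)+1):
        c=int((yr[1]-k*.02)*s)
        if 0<=c<o.shape[1]: o[:8,c]=(0,0,255); cv2.putText(o,str(k*20),(c-8,18),0,.35,(0,0,255))
    return o
E
python3 - <<'E'
from h import *
cv2.imwrite("pics/o1.png",ortho(load("w1"),.0495)); cv2.imwrite("pics/o2.png",ortho(load("w2"),.046))
cv2.imwrite("pics/o3.png",ortho(load("top0"),.0495,wrist=False))
E
```

```text
(no output)
```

View pics/o1.png

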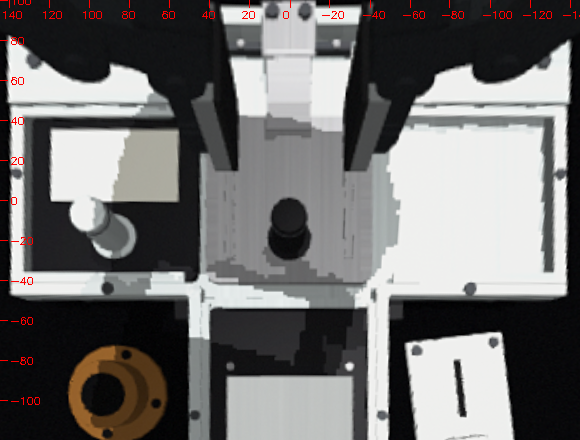

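View pics/o2.png

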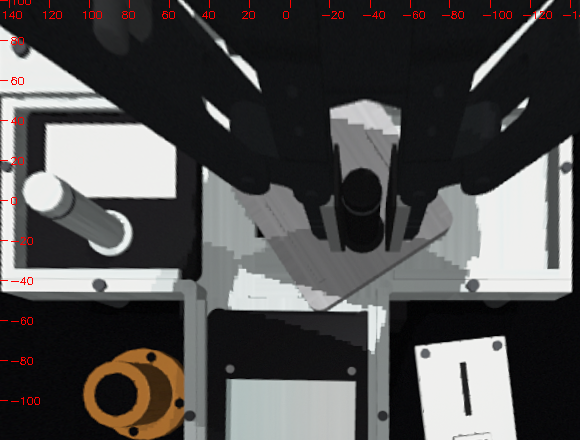

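View pics/o3.png

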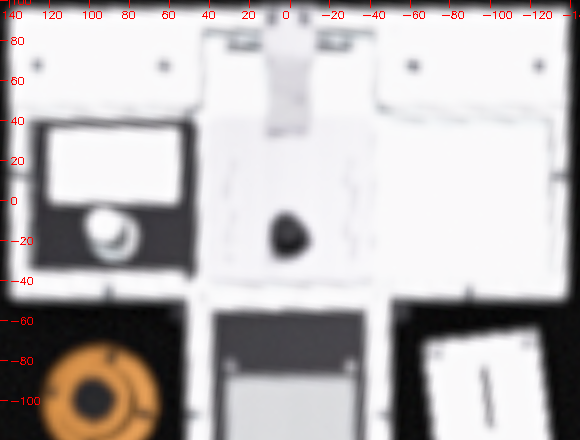

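```bash
sed -i 's/^O=.*; Y=/O=np.array([.6446,.0181]); Y=/' h.py
cat > plan.py <<'E'
import numpy as np, cv2, heapq
S=2 # px/mm
ox,oy=80,140
def build(cr,stop,yb):
    F=np.zeros((170*S,200*S),np.uint8) # index [x+80, y+140]
    def rect(x0,x1,y0,y1): F[int((x0+ox)*S):int((x1+ox)*S),int((y0+oy)*S):int((y1+oy)*S)]=1
    rect(-44,44,-132,48); rect(-57,stop,-yb,yb)
    # rounded wall corners
    for sx in(-44,44):
        for sy in(-yb,yb):
            X,Y=np.mgrid[0:170*S,0:200*S]; X=X/S-ox;Y=Y/S-oy
            a=np.abs(X)-44; b=np.abs(Y)-yb
            F[(a>=0)&(b>=0)&(a<cr)&(b<cr)&((a-cr)**2+(b-cr)**2>cr*cr)]=1
    return cv2.distanceTransform(F,cv2.DIST_L2,5)/S-cv2.distanceTransform(1-F,cv2.DIST_L2,5)/S
# plate boundary relative to knob; centre at (+20,0)
r=4;pts=[]
for t in np.linspace(-42+r,42-r,25): pts+= [(42,t),(-42,t),(t,42),(t,-42)]
for sx in(1,-1):
    for sy in(1,-1):
        for a in np.radians([0,15,30,45,60,75,90]): pts.append((sx*(42-r+r*np.cos(a)),sy*(42-r+r*np.sin(a))))
P=np.array(pts)+[20,0]
def clr(D,kx,ky,th):
    c,s=np.cos(np.radians(th)),np.sin(np.radians(th))
    x=P[:,0]*c-P[:,1]*s+kx; y=P[:,0]*s+P[:,1]*c+ky
    i=np.clip(((x+ox)*S).astype(int),0,D.shape[0]-1); j=np.clip(((y+oy)*S).astype(int),0,D.shape[1]-1)
    return D[i,j].min()
E
python3 - <<'E'
from plan import *
for cr,stop,yb in((5,66,43.5),(8,66,45),(5,54,43.5)):
    D=build(cr,stop,yb)
    print(cr,stop,"now",[(kx,th,round(clr(D,kx,-37,th),1)) for kx in(-22.5,-20) for th in(29,33,36)],"start",clr(D,-22,0,0),clr(D,-20,0,0))
    kxs=np.arange(-27,-12.9,1);kys=np.arange(-40,4.1,1);ths=np.arange(-4,40.1,1)
    C=np.array([[[clr(D,a,b,t) for t in ths] for b in kys] for a in kxs])
    s=(int(-22.5+27+.5),3,37); goals=[(7,2,4)]
    best=np.full(C.shape,-99.);best[s]=C[s];prev={};h=[(-C[s],0,s)];
    cost={s:(-0.,0)}
    # dijkstra with penalty exp(-clearance)
    dist=np.full(C.shape,1e9);dist[s]=0;h=[(0,s)]
    while h:
        d,n=heapq.heappop(h)
        if d>dist[n]:continue
        for dx in(-1,0,1):
            for dy in(-1,0,1):
                for dt in(-1,0,1):
                    m=(n[0]+dx,n[1]+dy,n[2]+dt)
                    if (dx,dy,dt)==(0,0,0) or not all(0<=m[k]<C.shape[k] for k in range(3)):continue
                    w=np.sqrt(dx*dx+dy*dy+dt*dt)*(1+np.exp(-2*(C[m]-1)))
                    if d+w<dist[m]-1e-9: dist[m]=d+w;prev[m]=n;heapq.heappush(h,(d+w,m))
    n=goals[0];path=[n]
    while n!=s: n=prev[n];path.append(n)
    path=path[::-1]
    print([(int(kxs[a]),int(kys[b]),int(ths[c]),round(float(C[a,b,c]),1)) for a,b,c in path])
E
```

```text
5 66 now [(-22.5, 29, np.float32(-4.0)), (-22.5, 33, np.float32(-5.5)), (-22.5, 36, np.float32(-6.5)), (-20, 29, np.float32(-3.8)), (-20, 33, np.float32(-3.0)), (-20, 36, np.float32(-4.0))] start 4.5984497 5.9984493
[(-22, -37, 33, -5.0), (-21, -37, 32, -3.5), (-20, -37, 31, -2.0), (-19, -36, 31, -1.4), (-18, -35, 32, -0.5), (-17, -34, 32, 0.5), (-17, -33, 32, 1.0), (-16, -32, 32, 1.4), (-16, -31, 32, 2.0), (-16, -30, 31, 2.5), (-16, -29, 30, 2.5), (-16, -28, 29, 2.5), (-16, -27, 28, 2.6), (-17, -26, 27, 3.0), (-17, -25, 26, 3.2), (-18, -24, 25, 3.0), (-18, -23, 24, 3.5), (-18, -22, 23, 3.8), (-19, -21, 22, 3.5), (-19, -21, 21, 3.0), (-20, -20, 20, 3.3), (-21, -19, 19, 3.0), (-21, -19, 18, 2.5), (-22, -18, 17, 2.9), (-23, -18, 16, 2.5), (-24, -18, 15, 2.0), (-24, -18, 14, 1.8), (-25, -18, 13, 2.0), (-25, -18, 12, 2.2), (-25, -18, 11, 2.0), (-25, -19, 10, 2.0), (-25, -20, 9, 1.4), (-24, -21, 8, 1.5), (-24, -22, 7, 1.0), (-23, -23, 6, 1.5), (-23, -24, 5, 1.5), (-22, -25, 4, 1.8), (-22, -26, 3, 1.5), (-21, -27, 2, 2.0), (-21, -28, 2, 2.0), (-21, -29, 2, 2.0), (-21, -30, 2, 2.0), (-21, -
[... 1742 characters left out ...]
1.5), (-20, -25, 24, 1.5), (-20, -24, 23, 2.0), (-20, -23, 22, 2.5), (-20, -22, 21, 2.2), (-20, -21, 20, 2.5), (-21, -20, 19, 2.9), (-21, -19, 18, 2.5), (-22, -18, 17, 2.9), (-23, -18, 16, 2.5), (-24, -18, 15, 2.0), (-24, -18, 14, 1.8), (-25, -18, 13, 2.0), (-25, -18, 12, 2.2), (-25, -18, 11, 2.0), (-25, -19, 10, 2.0), (-25, -20, 9, 1.4), (-24, -21, 8, 1.5), (-24, -22, 7, 1.0), (-23, -23, 6, 1.5), (-23, -24, 5, 1.5), (-22, -25, 4, 1.8), (-22, -26, 3, 1.5), (-21, -27, 2, 2.0), (-21, -28, 2, 2.0), (-21, -29, 2, 2.0), (-21, -30, 2, 2.0), (-21, -31, 2, 2.0), (-21, -32, 1, 1.5), (-20, -33, 0, 2.0), (-20, -34, 0, 2.0), (-20, -35, 0, 2.0), (-20, -36, 0, 2.0), (-20, -37, 0, 2.0), (-20, -38, 0, 2.0)]
```

Run:
```python
from h import *
from plan import *
im=load("w2")
c=lambda x,y:(x/3.3+220,y/3.3+160)
print("top ctr",g(wplane(im,[c(347,418)],.078))*1e3, "base front",g(wplane(im,[c(340,264)],.046))*1e3)
im1=load("w1");print("w1 top ctr",g(wplane(im1,[(322,216)],.078))*1e3)
# pads tips
print("edges",g(wplane(im,[(252,259),(355,196),(378,200),(415,262)],.046))*1e3)
D=build(5,66,43.5)
for kx in(-17,-16,-15): print(kx,[round(float(clr(D,kx,-36.6,t)),1) for t in(30,32,34)])
s=__import__("rig").env.observe();print(g(s["position"])*1e3)
```

```text
top ctr [[-19.93109407 -36.61019825]] base front [[-28.62547402 -37.43192896]]
w1 top ctr [[-21.18365866  -0.62264276]]
edges [[-16.46230946 -77.14487907]
 [-53.15529368 -21.14559936]
 [-50.99832854  -9.09778665]
 [-13.83633475  15.10671802]]
-17 [-4.0, -1.8, -0.5]
-16 [-4.0, -2.7, -1.0]
-15 [-4.2, -3.3, -1.6]
[-22.93668648 -38.6239981 ]
```

Knob ≈ (-20,-37) mm in guide coordinates, with the plate's corner close to the window edge. Dragging the knob back +y makes the plate trail and turn back square. I'll do that, look, and then redo the slide with a firm grip.

>>> play_rows([
  {"grip": 0.56,"x": 0,"y": 0.003,"z": 0,"rx": 0,"ry": 0,"rz": 0},
  {"grip": 0.56,"x": 0,"y": 0.003,"z": 0,"rx": 0,"ry": 0,"rz": 0},
  {"grip": 0.56,"x": 0,"y": 0.003,"z": 0,"rx": 0,"ry": 0,"rz": 0},
  {"grip": 0.56,"x": 0,"y": 0.003,"z": 0,"rx": 0,"ry": 0,"rz": 0},
])

```text
time_s: 6.1
position: [0.6236, -0.0089, 0.0666]
tool_rot: [[-0.997, -0.075, -0.0], [-0.075, 0.997, -0.0], [0.0, -0.0, -1.0]]
ft_force: [-0.9, -0.7, 0.4]
grip_width: 0.0191
```

>>> play_rows([
  {"grip": 0.56,"x": 0,"y": 0.003,"z": 0,"rx": 0,"ry": 0,"rz": 0},
  {"grip": 0.56,"x": 0,"y": 0.003,"z": 0,"rx": 0,"ry": 0,"rz": 0},
  {"grip": 0.56,"x": 0,"y": 0.003,"z": 0,"rx": 0,"ry": 0,"rz": 0},
  {"grip": 0.56,"x": 0,"y": 0.003,"z": 0,"rx": 0,"ry": 0,"rz": 0},
])

```text
time_s: 6.6
position: [0.6227, 0.0029, 0.0666]
tool_rot: [[-0.997, -0.075, -0.0], [-0.075, 0.997, -0.0], [0.0, -0.0, -1.0]]
ft_force: [0.1, -0.7, -0.5]
grip_width: 0.0192
```

Run:
```python
from rig import env, optics
from h import *
im=optics.get_image("wrist"); np.savez("pics/w3.npz",**im); cv2.imwrite("pics/o4.png",ortho(im,.046))
print(g(env.observe()["position"])*1e3)
```

```text
[-22.98143775 -13.16696559]
```

View pics/o4.png

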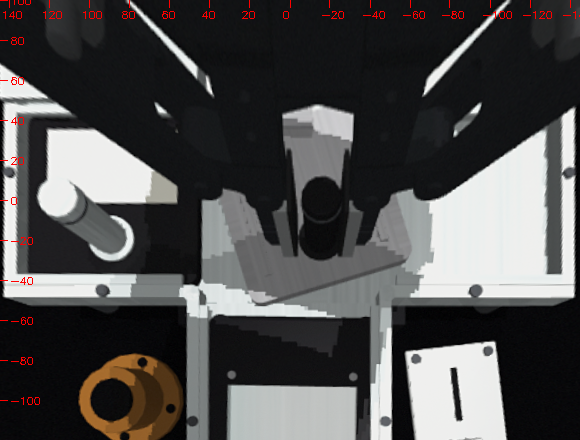

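>>> play_rows([
  {"grip": 0.56,"x": 0,"y": 0.003,"z": 0,"rx": 0,"ry": 0,"rz": 0},
  {"grip": 0.56,"x": 0,"y": 0.003,"z": 0,"rx": 0,"ry": 0,"rz": 0},
  {"grip": 0.56,"x": 0,"y": 0.003,"z": 0,"rx": 0,"ry": 0,"rz": 0},
  {"grip": 0.56,"x": 0,"y": 0,"z": 0,"rx": 0,"ry": 0,"rz": 0},
])

```text
time_s: 7.15
position: [0.6221, 0.012, 0.0666]
tool_rot: [[-0.997, -0.075, 0.0], [-0.075, 0.997, 0.0], [-0.0, 0.0, -1.0]]
ft_force: [0.4, 0.4, 0.2]
grip_width: 0.0187
```

Run:
```python
from rig import env, optics
from h import *
im=optics.get_image("wrist"); np.savez("pics/w4.npz",**im); cv2.imwrite("pics/o5.png",ortho(im,.046))
print(g(env.observe()["position"])*1e3)
```

```text
[-22.93679234  -4.56672885]
```

View pics/o5.png

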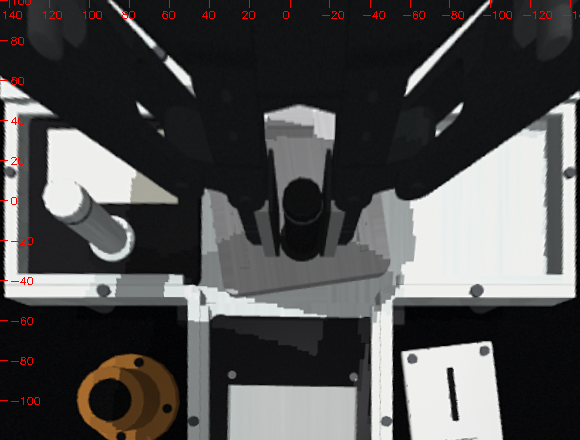

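>>> play_rows([
  {"grip": 0.56,"x": 0,"y": 0,"z": 0,"rx": 0,"ry": 0,"rz": -0.15},
  {"grip": 1,"x": 0,"y": 0,"z": 0,"rx": 0,"ry": 0,"rz": 0},
  {"grip": 1,"x": 0,"y": 0,"z": 0,"rx": 0,"ry": 0,"rz": 0},
], squeeze=25)

```text
time_s: 7.58
position: [0.6221, 0.0117, 0.0667]
tool_rot: [[-0.975, -0.221, 0.0], [-0.221, 0.975, 0.0], [-0.0, -0.0, -1.0]]
ft_force: [-0.2, -0.3, 0.9]
grip_width: 0.0149
```

>>> play_rows([
  {"grip": 1,"x": 0,"y": 0,"z": 0,"rx": 0,"ry": 0,"rz": 0.05},
  {"grip": 1,"x": 0,"y": 0,"z": 0,"rx": 0,"ry": 0,"rz": 0.05},
  {"grip": 1,"x": 0,"y": 0,"z": 0,"rx": 0,"ry": 0,"rz": 0.05},
  {"grip": 1,"x": 0,"y": 0,"z": 0,"rx": 0,"ry": 0,"rz": 0},
])

```text
time_s: 8.07
position: [0.6221, 0.0116, 0.0668]
tool_rot: [[-0.997, -0.074, 0.0], [-0.074, 0.997, -0.0], [-0.0, -0.0, -1.0]]
ft_force: [-0.4, -0.3, 1.1]
grip_width: 0.0152
```

Run:
```python
from rig import env, optics
from h import *
im=optics.get_image("wrist"); np.savez("pics/w5.npz",**im); cv2.imwrite("pics/o6.png",ortho(im,.046))
print(g(env.observe()["position"])*1e3)
```

```text
[-22.88996007  -4.77493949]
```

View pics/o6.png

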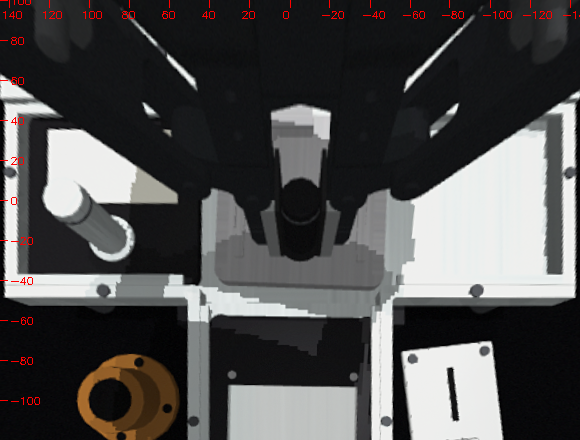

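>>> play_rows([
  {"grip": 1,"x": -0.0023,"y": 0,"z": 0,"rx": 0,"ry": 0,"rz": -0.015},
  {"grip": 1,"x": 0,"y": -0.003,"z": 0,"rx": 0,"ry": 0,"rz": 0},
  {"grip": 1,"x": 0,"y": -0.004,"z": 0,"rx": 0,"ry": 0,"rz": 0},
  {"grip": 1,"x": 0,"y": -0.004,"z": 0,"rx": 0,"ry": 0,"rz": 0},
])

```text
time_s: 8.62
position: [0.6254, 0.0007, 0.0667]
tool_rot: [[-0.996, -0.09, 0.0], [-0.09, 0.996, 0.0], [-0.0, 0.0, -1.0]]
ft_force: [-1.9, 2.7, 3.8]
grip_width: 0.0153
```

>>> play_rows([
  {"grip": 1,"x": 0,"y": -0.004,"z": 0,"rx": 0,"ry": 0,"rz": 0},
  {"grip": 1,"x": 0,"y": -0.004,"z": 0,"rx": 0,"ry": 0,"rz": 0},
  {"grip": 1,"x": 0,"y": -0.004,"z": 0,"rx": 0,"ry": 0,"rz": 0},
  {"grip": 1,"x": 0,"y": -0.004,"z": 0,"rx": 0,"ry": 0,"rz": 0},
])

```text
time_s: 9.12
position: [0.6268, -0.0153, 0.0667]
tool_rot: [[-0.996, -0.09, -0.0], [-0.09, 0.996, 0.0], [0.0, 0.0, -1.0]]
ft_force: [-1.2, 2.8, 4.3]
grip_width: 0.015
```

Run:
```python
from rig import env, optics
from h import *
im=optics.get_image("wrist"); np.savez("pics/w6.npz",**im); cv2.imwrite("pics/o7.png",ortho(im,.046))
s=env.observe();print(g(s["position"])*1e3,s["ft_force"])
```

```text
[-20.26132117 -32.46036299] [-1.90569554  1.48973498  5.70166012]
```

View pics/o7.png

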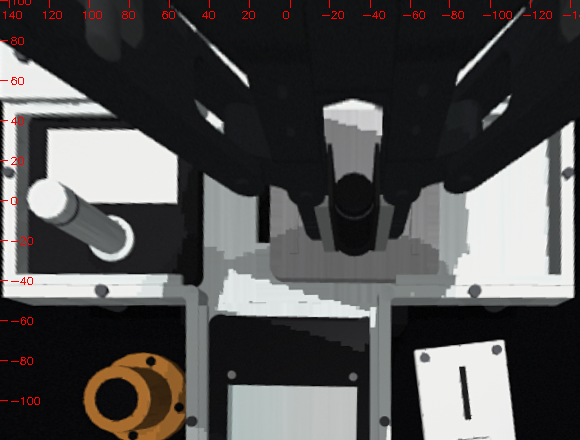

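>>> play_rows([
  {"grip": 1,"x": 0.0012,"y": 0,"z": 0,"rx": 0,"ry": 0,"rz": 0},
  {"grip": 1,"x": 0,"y": 0,"z": 0,"rx": 0,"ry": 0,"rz": 0},
])

```text
time_s: 9.43
position: [0.6258, -0.0156, 0.0667]
tool_rot: [[-0.996, -0.09, 0.001], [-0.09, 0.996, -0.001], [-0.001, -0.001, -1.0]]
ft_force: [0.2, -0.9, 4.0]
grip_width: 0.0153
```

>>> play_rows([
  {"grip": 1,"x": 0,"y": -0.004,"z": 0,"rx": 0,"ry": 0,"rz": 0},
  {"grip": 1,"x": 0,"y": -0.004,"z": 0,"rx": 0,"ry": 0,"rz": 0},
  {"grip": 1,"x": 0,"y": -0.004,"z": 0,"rx": 0,"ry": 0,"rz": 0},
  {"grip": 1,"x": 0,"y": -0.004,"z": 0,"rx": 0,"ry": 0,"rz": 0},
])

```text
time_s: 9.93
position: [0.627, -0.031, 0.0667]
tool_rot: [[-0.996, -0.09, -0.0], [-0.09, 0.996, 0.0], [0.0, 0.0, -1.0]]
ft_force: [-0.1, 0.6, 5.9]
grip_width: 0.0153
```

>>> play_rows([
  {"grip": 1,"x": 0,"y": -0.004,"z": 0,"rx": 0,"ry": 0,"rz": 0},
  {"grip": 1,"x": 0,"y": -0.004,"z": 0,"rx": 0,"ry": 0,"rz": 0},
  {"grip": 1,"x": 0,"y": -0.004,"z": 0,"rx": 0,"ry": 0,"rz": 0},
])

```text
time_s: 10.3
position: [0.6282, -0.0433, 0.0667]
tool_rot: [[-0.996, -0.09, 0.0], [-0.09, 0.996, -0.0], [-0.0, -0.0, -1.0]]
ft_force: [0.1, 1.2, 4.8]
grip_width: 0.015
```

>>> play_rows([
  {"grip": 0.56,"x": 0,"y": 0,"z": 0,"rx": 0,"ry": 0,"rz": 0.015},
  {"grip": 0.56,"x": 0,"y": 0,"z": 0,"rx": 0,"ry": 0,"rz": 0},
], squeeze=20)

```text
time_s: 10.55
position: [0.6278, -0.0431, 0.066]
tool_rot: [[-0.997, -0.075, -0.001], [-0.075, 0.997, 0.0], [0.001, 0.0, -1.0]]
ft_force: [-0.5, 1.1, 0.8]
grip_width: 0.0189
```

>>> play_rows([
  {"grip": 0.56,"x": 0,"y": -0.004,"z": 0,"rx": 0,"ry": 0,"rz": 0},
  {"grip": 0.56,"x": 0,"y": -0.004,"z": 0,"rx": 0,"ry": 0,"rz": 0},
  {"grip": 0.56,"x": 0,"y": -0.004,"z": 0,"rx": 0,"ry": 0,"rz": 0},
])

```text
time_s: 10.92
position: [0.6289, -0.0553, 0.0665]
tool_rot: [[-0.997, -0.075, -0.0], [-0.075, 0.997, 0.0], [0.0, 0.0, -1.0]]
ft_force: [0.1, -0.1, -0.8]
grip_width: 0.0186
```

>>> play_rows([
  {"grip": 0.56,"x": 0,"y": -0.004,"z": 0,"rx": 0,"ry": 0,"rz": 0},
  {"grip": 0.56,"x": 0,"y": -0.004,"z": 0,"rx": 0,"ry": 0,"rz": 0},
  {"grip": 0.56,"x": 0,"y": -0.003,"z": 0,"rx": 0,"ry": 0,"rz": 0},
])

```text
time_s: 11.3
position: [0.6298, -0.0663, 0.0666]
tool_rot: [[-0.997, -0.075, 0.0], [-0.075, 0.997, -0.0], [-0.0, -0.0, -1.0]]
ft_force: [0.0, 0.9, -0.2]
grip_width: 0.0188
```

Run:
```python
from rig import env, optics
from h import *
im=optics.get_image("wrist"); np.savez("pics/w7.npz",**im); cv2.imwrite("pics/o8.png",ortho(im,.046))
s=env.observe();print(g(s["position"])*1e3,s["ft_force"])
```

```text
[-21.01265135 -83.31914955] [ 0.77079435  0.06111224 -0.05779687]
```

View pics/o8.png

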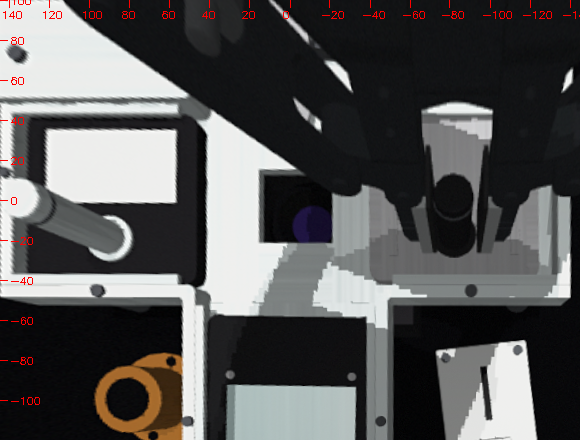

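>>> play_rows([
  {"grip": 0.56,"x": 0,"y": -0.002,"z": 0,"rx": 0,"ry": 0,"rz": 0},
  {"grip": 0.56,"x": 0,"y": -0.002,"z": 0,"rx": 0,"ry": 0,"rz": 0},
  {"grip": 0.56,"x": 0,"y": -0.001,"z": 0,"rx": 0,"ry": 0,"rz": 0},
])

```text
time_s: 11.72
position: [0.6302, -0.071, 0.0667]
tool_rot: [[-0.997, -0.075, -0.0], [-0.075, 0.997, -0.0], [0.0, -0.0, -1.0]]
ft_force: [-0.8, 0.8, 0.5]
grip_width: 0.0188
```

>>> play_rows([
  {"grip": 0.56,"x": 0,"y": -0.001,"z": 0,"rx": 0,"ry": 0,"rz": 0},
])

```text
time_s: 11.85
position: [0.6303, -0.0719, 0.0667]
tool_rot: [[-0.997, -0.075, 0.0], [-0.075, 0.997, 0.0], [-0.0, -0.0, -1.0]]
ft_force: [-0.8, 1.1, 0.2]
grip_width: 0.0189
```

>>> play_rows([
  {"grip": 0.56,"x": 0,"y": -0.0007,"z": 0,"rx": 0,"ry": 0,"rz": 0},
])

```text
time_s: 11.98
position: [0.6303, -0.0727, 0.0666]
tool_rot: [[-0.997, -0.075, -0.0], [-0.075, 0.997, 0.0], [0.0, 0.0, -1.0]]
ft_force: [-0.2, 0.6, -0.8]
grip_width: 0.0192
```

>>> play_rows([
  {"grip": 0.56,"x": 0,"y": -0.0007,"z": 0,"rx": 0,"ry": 0,"rz": 0},
])

```text
time_s: 12.1
position: [0.6304, -0.0733, 0.0666]
tool_rot: [[-0.997, -0.075, -0.0], [-0.075, 0.997, 0.0], [0.0, 0.0, -1.0]]
ft_force: [-0.9, 0.5, 0.3]
grip_width: 0.0186
```

>>> play_rows([
  {"grip": 0.56,"x": 0,"y": -0.0007,"z": 0,"rx": 0,"ry": 0,"rz": 0},
])

```text
time_s: 12.22
position: [0.6304, -0.0741, 0.0666]
tool_rot: [[-0.997, -0.075, 0.0], [-0.075, 0.997, 0.0], [-0.0, 0.0, -1.0]]
ft_force: [-0.2, 0.5, 0.8]
grip_width: 0.0188
```

>>> play_rows([
  {"grip": 0.56,"x": 0,"y": -0.0007,"z": 0,"rx": 0,"ry": 0,"rz": 0},
])

```text
time_s: 12.35
position: [0.6305, -0.0745, 0.0666]
tool_rot: [[-0.997, -0.075, 0.0], [-0.075, 0.997, 0.001], [-0.0, 0.001, -1.0]]
ft_force: [-0.2, 2.3, -0.4]
grip_width: 0.019
```

>>> play_rows([
  {"grip": 0.56,"x": 0,"y": -0.0005,"z": 0,"rx": 0,"ry": 0,"rz": 0},
])

```text
time_s: 12.48
position: [0.6305, -0.0747, 0.0666]
tool_rot: [[-0.997, -0.075, 0.0], [-0.075, 0.997, 0.001], [-0.0, 0.001, -1.0]]
ft_force: [-0.0, 4.7, 1.2]
grip_width: 0.0187
```

>>> play_rows([
  {"grip": 0.56,"x": 0,"y": -0.0005,"z": 0,"rx": 0,"ry": 0,"rz": 0},
])

```text
time_s: 12.6
position: [0.6305, -0.0748, 0.0667]
tool_rot: [[-0.997, -0.075, -0.0], [-0.075, 0.997, 0.002], [-0.0, 0.002, -1.0]]
ft_force: [0.4, 6.3, 1.7]
grip_width: 0.0185
```

>>> play_rows([
  {"grip": 0.56,"x": 0,"y": 0.002,"z": 0,"rx": 0,"ry": 0,"rz": 0},
  {"grip": 0.25,"x": 0,"y": 0.0005,"z": 0,"rx": 0,"ry": 0,"rz": 0},
  {"grip": 0.25,"x": 0,"y": 0,"z": 0,"rx": 0,"ry": 0,"rz": 0},
  {"grip": 0.25,"x": 0,"y": 0,"z": -0.03,"rx": 0,"ry": 0,"rz": 0},
  {"grip": 0.25,"x": 0,"y": 0,"z": -0.05,"rx": 0,"ry": 0,"rz": 0},
  {"grip": 0.25,"x": 0.05,"y": 0.03,"z": 0,"rx": 0,"ry": 0,"rz": 0},
])

```text
time_s: 13.35
position: [0.582, -0.0491, 0.1506]
tool_rot: [[-0.997, -0.073, 0.011], [-0.073, 0.997, -0.004], [-0.011, -0.005, -1.0]]
ft_force: [-0.4, 0.1, -0.3]
grip_width: 0.0321
```

Run:
```python
from rig import env, optics
from h import *
s=env.observe();print(s["position"],g(s["position"])*1e3,s["ft_force"])
im=optics.get_image("wrist"); np.savez("pics/w8.npz",**im); cv2.imwrite("pics/o9.png",ortho(im,.046,xr=(-.2,.1)))
```

```text
[ 0.58202118 -0.04908944  0.15058367] [-67.44045041 -62.30823435] [-0.36363205  0.10536261 -0.32003004]
```

View pics/o9.png

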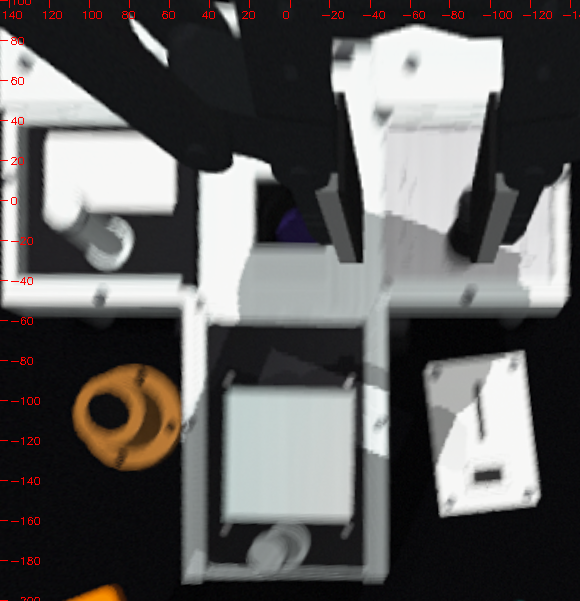

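>>> play_rows([
  {"grip": 0.25,"x": 0,"y": 0,"z": 0,"rx": 0,"ry": 0,"rz": 0.1745},
  {"grip": 0.25,"x": 0,"y": 0,"z": 0,"rx": 0,"ry": 0,"rz": 0.1745},
  {"grip": 0.25,"x": 0,"y": 0,"z": 0,"rx": 0,"ry": 0,"rz": 0.1745},
  {"grip": 0.25,"x": 0,"y": 0,"z": 0,"rx": 0,"ry": 0,"rz": 0.1745},
  {"grip": 0.25,"x": 0,"y": 0,"z": 0,"rx": 0,"ry": 0,"rz": 0.1745},
  {"grip": 0.25,"x": 0,"y": 0,"z": 0,"rx": 0,"ry": 0,"rz": 0.1745},
  {"grip": 0.25,"x": 0,"y": 0,"z": 0,"rx": 0,"ry": 0,"rz": 0.1745},
  {"grip": 0.25,"x": 0,"y": 0,"z": 0,"rx": 0,"ry": 0,"rz": 0.1745},
  {"grip": 0.25,"x": 0,"y": 0,"z": 0,"rx": 0,"ry": 0,"rz": 0.1745},
  {"grip": 0.25,"x": 0.031,"y": -0.05,"z": 0,"rx": 0,"ry": 0,"rz": 0},
  {"grip": 0.25,"x": 0.031,"y": -0.05,"z": 0,"rx": 0,"ry": 0,"rz": 0},
  {"grip": 0.25,"x": 0,"y": 0,"z": 0,"rx": 0,"ry": 0,"rz": 0},
])

```text
time_s: 14.9
position: [0.4704, 0.0088, 0.1464]
tool_rot: [[-0.077, 0.997, -0.004], [0.997, 0.077, 0.001], [0.001, -0.003, -1.0]]
ft_force: [0.7, -1.3, -0.0]
grip_width: 0.032
```

>>> play_rows([
  {"grip": 0.25,"x": 0,"y": 0,"z": 0,"rx": 0,"ry": 0,"rz": 0},
])

```text
time_s: 15.02
position: [0.4748, 0.0068, 0.147]
tool_rot: [[-0.075, 0.997, 0.002], [0.997, 0.075, -0.001], [-0.001, 0.001, -1.0]]
ft_force: [0.5, 0.5, 0.2]
grip_width: 0.032
```

Run:
```python
from rig import env, optics
from h import *
s=env.observe();print(s["position"],g(s["position"])*1e3,s["ft_force"],s["q"])
for n in("wrist","top","scene"):
    im=optics.get_image(n); np.savez(f"pics/{n}9.npz",**im); cv2.imwrite(f"pics/{n}9.png",im["color"])
    W=wcloud(im) if n=="wrist" else cloud(im); z=W[...,2]; G=g(W)
    m=((z>.074)&(z<.083)&(G[...,0]>-.2)&(G[...,0]<.05)&(abs(G[...,1])<.15)).astype(np.uint8)
    N,L,st,c=cv2.connectedComponentsWithStats(m)
    for i in range(1,N):
        if st[i,4]>15: print(n,st[i,4],np.round(c[i]),np.round(np.nanmean(W[L==i],0),4),np.round(np.nanmean(G[L==i],0)*1e3,1))
```

```text
[0.47477571 0.00680871 0.14702113] [-170.1928622    1.4736986] [0.45465233 0.5188667  0.15502763] [-1.34992630e+01  2.03386220e+01  9.49941064e+01 -1.33258168e-02
  6.45741902e+01 -1.78136509e+01]
wrist 343 [523. 105.] [0.6159 0.1038 0.0784] [-22.2  87.7]
wrist 438 [321. 219.] [0.475  0.0066 0.0792] [-170.     1.3]
wrist 187 [488. 308.] [ 0.6312 -0.0706  0.0783] [-20.  -87.4]
top 41 [337. 150.] [ 0.6319 -0.073   0.0773] [-19.5 -89.9]
top 39 [260. 159.] [0.6166 0.1036 0.0775] [-21.5  87.3]
scene 39 [336. 186.] [0.4747 0.0046 0.0772] [-170.4   -0.7]
scene 43 [403. 232.] [0.6167 0.1033 0.0769] [-21.4  87. ]
scene 53 [320. 261.] [ 0.6324 -0.074   0.077 ] [-19.1 -90.9]
```

View pics/wrist9.png

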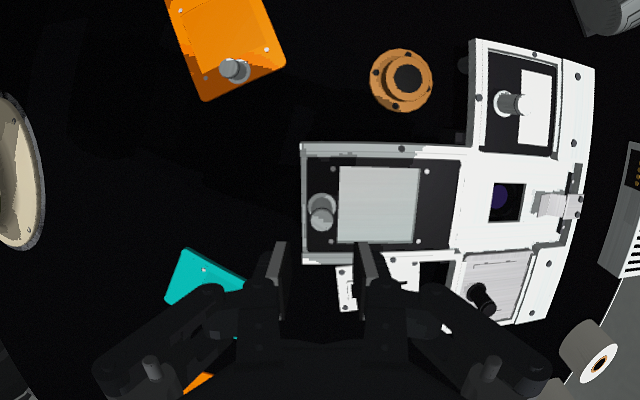

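View pics/scene9.png

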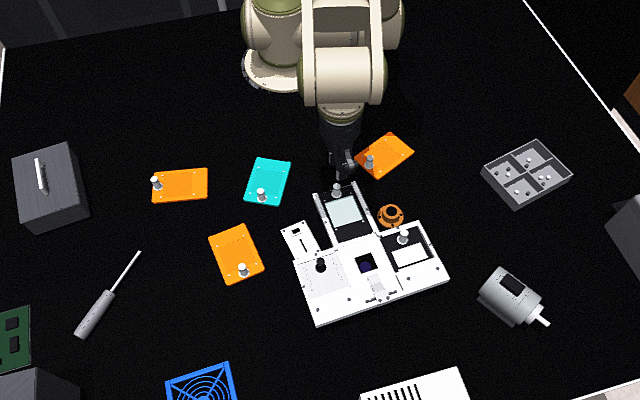

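The shutter sits in the right bay: knob in scene at (320,261), guide ≈ (-19.3,-90). The opening is clear. The window knob is at wrist (321,210), centred between the pads. Descending.

>>> play_rows([
  {"grip": 0.25,"x": -0.001,"y": 0,"z": 0.03,"rx": 0,"ry": 0,"rz": 0},
  {"grip": 0.25,"x": 0,"y": 0,"z": 0.03,"rx": 0,"ry": 0,"rz": 0},
  {"grip": 0.25,"x": 0,"y": 0,"z": 0.015,"rx": 0,"ry": 0,"rz": 0},
  {"grip": 0.25,"x": 0,"y": 0,"z": 0.0045,"rx": 0,"ry": 0,"rz": 0},
  {"grip": 0.25,"x": 0,"y": 0,"z": 0,"rx": 0,"ry": 0,"rz": 0},
])

```text
time_s: 15.8
position: [0.4744, 0.006, 0.0672]
tool_rot: [[-0.075, 0.997, 0.0], [0.997, 0.075, -0.0], [-0.0, 0.0, -1.0]]
ft_force: [0.1, -0.0, -1.1]
grip_width: 0.032
```

>>> play_rows([
  {"grip": 0.56,"x": 0,"y": 0,"z": 0,"rx": 0,"ry": 0,"rz": 0},
  {"grip": 0.56,"x": 0,"y": 0,"z": 0,"rx": 0,"ry": 0,"rz": 0},
  {"grip": 0.56,"x": 0,"y": 0,"z": 0,"rx": 0,"ry": 0,"rz": 0},
])

```text
time_s: 16.18
position: [0.4741, 0.0062, 0.0674]
tool_rot: [[-0.075, 0.997, 0.001], [0.997, 0.075, -0.0], [-0.0, 0.001, -1.0]]
ft_force: [-1.1, -0.0, -0.0]
grip_width: 0.0188
```

>>> play_rows([
  {"grip": 0.56,"x": 0,"y": 0.003,"z": 0,"rx": 0,"ry": 0,"rz": 0},
  {"grip": 0.56,"x": 0,"y": 0.004,"z": 0,"rx": 0,"ry": 0,"rz": 0},
  {"grip": 0.56,"x": 0,"y": 0.004,"z": 0,"rx": 0,"ry": 0,"rz": 0},
  {"grip": 0.56,"x": 0,"y": 0.004,"z": 0,"rx": 0,"ry": 0,"rz": 0},
])

```text
time_s: 16.68
position: [0.4892, 0.0074, 0.0671]
tool_rot: [[-0.075, 0.997, -0.0], [0.997, 0.075, 0.0], [0.0, -0.0, -1.0]]
ft_force: [0.1, -0.9, -0.3]
grip_width: 0.0189
```

Run:
```python
from rig import env, optics
from h import *
s=env.observe();print(s["position"],g(s["position"])*1e3,s["ft_force"])
im=optics.get_image("wrist"); np.savez("pics/w10.npz",**im); cv2.imwrite("pics/w10.png",im["color"])
```

```text
[0.48920585 0.00739853 0.0670685 ] [-155.75911794    0.97991152] [ 0.07181008 -0.9338029  -0.27136372]
```

View pics/w10.png

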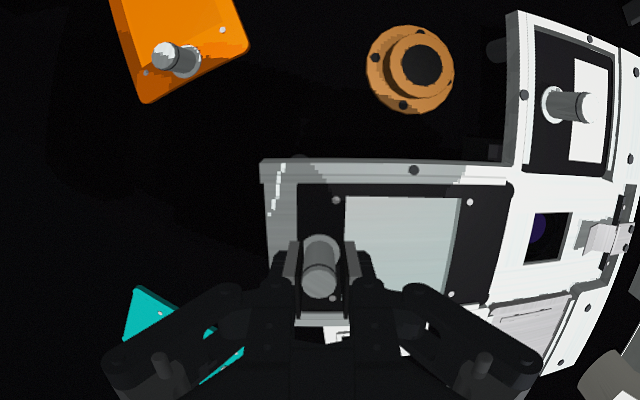

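>>> play_rows([
  {"grip": 0.56,"x": 0,"y": 0.005,"z": 0,"rx": 0,"ry": 0,"rz": 0},
  {"grip": 0.56,"x": 0,"y": 0.005,"z": 0,"rx": 0,"ry": 0,"rz": 0},
  {"grip": 0.56,"x": 0,"y": 0.005,"z": 0,"rx": 0,"ry": 0,"rz": 0},
  {"grip": 0.56,"x": 0,"y": 0.005,"z": 0,"rx": 0,"ry": 0,"rz": 0},
])

```text
time_s: 17.23
position: [0.5092, 0.0089, 0.0671]
tool_rot: [[-0.075, 0.997, 0.0], [0.997, 0.075, -0.0], [-0.0, 0.0, -1.0]]
ft_force: [0.4, 0.3, -0.8]
grip_width: 0.0184
```

>>> play_rows([
  {"grip": 0.56,"x": 0,"y": 0.005,"z": 0,"rx": 0,"ry": 0,"rz": 0},
  {"grip": 0.56,"x": 0,"y": 0.005,"z": 0,"rx": 0,"ry": 0,"rz": 0},
  {"grip": 0.56,"x": 0,"y": 0.005,"z": 0,"rx": 0,"ry": 0,"rz": 0},
  {"grip": 0.56,"x": 0,"y": 0.005,"z": 0,"rx": 0,"ry": 0,"rz": 0},
])

```text
time_s: 17.73
position: [0.5291, 0.0104, 0.0671]
tool_rot: [[-0.075, 0.997, -0.0], [0.997, 0.075, -0.0], [-0.0, -0.0, -1.0]]
ft_force: [-0.2, -0.4, -0.7]
grip_width: 0.0186
```

>>> play_rows([
  {"grip": 0.56,"x": 0,"y": 0.005,"z": 0,"rx": 0,"ry": 0,"rz": 0},
  {"grip": 0.56,"x": 0,"y": 0.005,"z": 0,"rx": 0,"ry": 0,"rz": 0},
  {"grip": 0.56,"x": 0,"y": 0.005,"z": 0,"rx": 0,"ry": 0,"rz": 0},
  {"grip": 0.56,"x": 0,"y": 0.005,"z": 0,"rx": 0,"ry": 0,"rz": 0},
])

```text
time_s: 18.23
position: [0.5491, 0.0119, 0.0671]
tool_rot: [[-0.075, 0.997, 0.0], [0.997, 0.075, -0.0], [-0.0, 0.0, -1.0]]
ft_force: [0.8, 0.4, 0.3]
grip_width: 0.019
```

Run:
```python
from rig import env, optics
from h import *
s=env.observe();print(s["position"],g(s["position"])*1e3,s["ft_force"])
im=optics.get_image("wrist"); np.savez("pics/w11.npz",**im); cv2.imwrite("pics/w11.png",im["color"])
cv2.imwrite("pics/o11.png",ortho(im,.046,xr=(-.16,.1)))
```

```text
[0.54907539 0.0118956  0.06714225] [-95.72091932   0.9753765 ] [0.80526252 0.36514303 0.32573845]
```

View pics/w11.png

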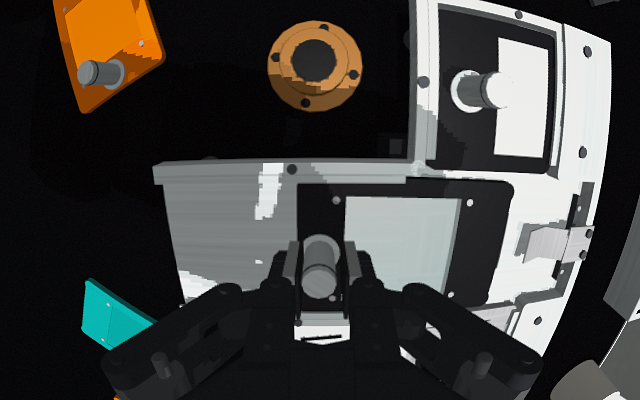

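View pics/o11.png

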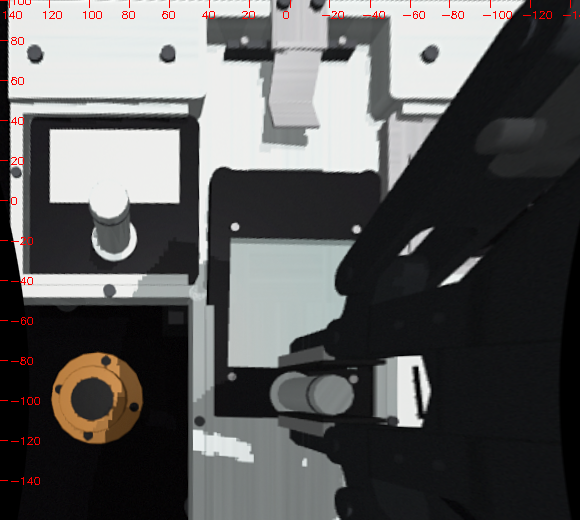

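Run:
```python
from h import *
o=ortho(load("w11"),.0475,xr=(-.02,.1),yr=(-.06,.06),s=5000); cv2.imwrite("pics/o12.png",o)
```

```text
(no output)
```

View pics/o12.png

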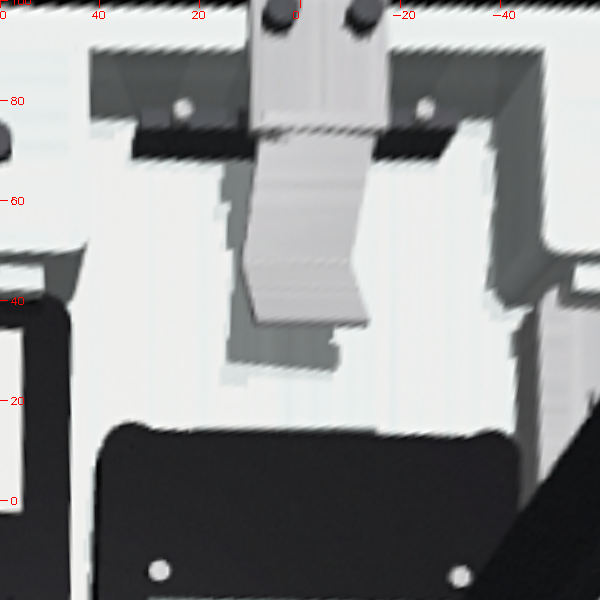

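>>> play_rows([
  {"grip": 1,"x": 0,"y": 0,"z": 0,"rx": 0,"ry": 0,"rz": 0},
  {"grip": 1,"x": 0,"y": 0,"z": 0,"rx": 0,"ry": 0,"rz": 0},
  {"grip": 1,"x": 0,"y": 0,"z": 0,"rx": 0,"ry": 0,"rz": -0.016},
  {"grip": 1,"x": 0,"y": 0,"z": 0,"rx": 0,"ry": 0,"rz": 0},
])

```text
time_s: 18.77
position: [0.5486, 0.0119, 0.0671]
tool_rot: [[-0.092, 0.996, -0.0], [0.996, 0.092, 0.0], [0.0, -0.0, -1.0]]
ft_force: [0.2, -0.5, 0.7]
grip_width: 0.0152
```

Run:
```python
from rig import env, optics
from h import *
s=env.observe();print(g(s["position"])*1e3,s["ft_force"],s["wrist_torque"])
im=optics.get_image("wrist"); np.savez("pics/w13.npz",**im)
o=ortho(im,.046,xr=(-.02,.1),yr=(-.06,.06),s=5000); cv2.imwrite("pics/o13.png",o)
```

```text
[-96.17180538   1.00819048] [ 0.21902852 -0.52252564  0.657709  ] [-0.01393956  0.01066153  0.0011211 ]
```

View pics/o13.png

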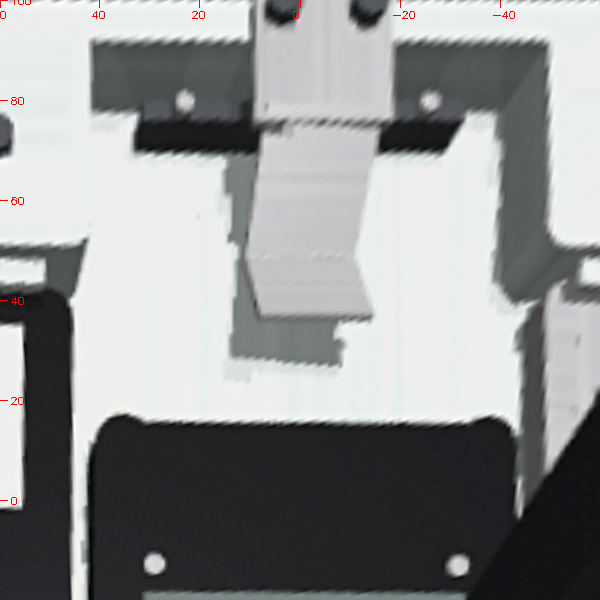

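>>> play_rows([
  {"grip": 1,"x": 0,"y": 0.003,"z": 0,"rx": 0,"ry": 0,"rz": 0},
  {"grip": 1,"x": -0.0001,"y": 0.005,"z": 0,"rx": 0,"ry": 0,"rz": 0},
  {"grip": 1,"x": -0.0001,"y": 0.005,"z": 0,"rx": 0,"ry": 0,"rz": 0},
  {"grip": 1,"x": -0.0001,"y": 0.004,"z": 0,"rx": 0,"ry": 0,"rz": 0},
])

```text
time_s: 19.32
position: [0.5661, 0.0131, 0.0671]
tool_rot: [[-0.091, 0.996, 0.0], [0.996, 0.091, -0.0], [-0.0, 0.0, -1.0]]
ft_force: [0.5, 0.4, -0.4]
grip_width: 0.0151
```

>>> play_rows([
  {"grip": 1,"x": 0,"y": 0.003,"z": 0,"rx": 0,"ry": 0,"rz": 0},
  {"grip": 1,"x": -0.0001,"y": 0.003,"z": 0,"rx": 0,"ry": 0,"rz": 0},
])

```text
time_s: 19.58
position: [0.5718, 0.0136, 0.0671]
tool_rot: [[-0.091, 0.996, -0.0], [0.996, 0.091, 0.0], [0.0, -0.0, -1.0]]
ft_force: [0.1, 0.7, 0.8]
grip_width: 0.0152
```

>>> play_rows([
  {"grip": 1,"x": 0,"y": 0.002,"z": 0,"rx": 0,"ry": 0,"rz": 0},
])

```text
time_s: 19.7
position: [0.5738, 0.0138, 0.0671]
tool_rot: [[-0.091, 0.996, -0.0], [0.996, 0.091, 0.0], [0.0, -0.0, -1.0]]
ft_force: [-0.2, 0.0, 0.6]
grip_width: 0.0153
```

>>> play_rows([
  {"grip": 1,"x": 0,"y": 0.002,"z": 0,"rx": 0,"ry": 0,"rz": 0},
])

```text
time_s: 19.82
position: [0.5757, 0.0139, 0.0671]
tool_rot: [[-0.091, 0.996, -0.0], [0.996, 0.091, -0.0], [0.0, -0.0, -1.0]]
ft_force: [-0.1, -0.1, 0.1]
grip_width: 0.0152
```

>>> play_rows([
  {"grip": 1,"x": 0,"y": 0.0015,"z": 0,"rx": 0,"ry": 0,"rz": 0},
])

```text
time_s: 19.95
position: [0.5772, 0.0141, 0.0671]
tool_rot: [[-0.091, 0.996, -0.0], [0.996, 0.091, 0.0], [0.0, -0.0, -1.0]]
ft_force: [-1.1, 0.0, 0.6]
grip_width: 0.0152
```

>>> play_rows([
  {"grip": 1,"x": 0,"y": 0.0015,"z": 0,"rx": 0,"ry": 0,"rz": 0},
])

```text
time_s: 20.08
position: [0.5781, 0.0142, 0.0671]
tool_rot: [[-0.091, 0.996, -0.002], [0.996, 0.091, 0.0], [0.0, -0.002, -1.0]]
ft_force: [-4.5, 0.3, 3.7]
grip_width: 0.015
```

>>> play_rows([
  {"grip": 1,"x": 0,"y": 0.0015,"z": 0,"rx": 0,"ry": 0,"rz": 0},
])

```text
time_s: 20.2
position: [0.5796, 0.0144, 0.0671]
tool_rot: [[-0.091, 0.996, -0.002], [0.996, 0.091, 0.0], [0.0, -0.001, -1.0]]
ft_force: [-5.1, 0.3, 3.7]
grip_width: 0.0153
```

>>> play_rows([
  {"grip": 1,"x": 0,"y": 0.0015,"z": 0,"rx": 0,"ry": 0,"rz": 0},
])

```text
time_s: 20.32
position: [0.581, 0.0146, 0.0671]
tool_rot: [[-0.091, 0.996, -0.002], [0.996, 0.091, 0.0], [0.0, -0.002, -1.0]]
ft_force: [-6.3, 0.5, 4.3]
grip_width: 0.0152
```

>>> play_rows([
  {"grip": 1,"x": 0,"y": 0.0015,"z": 0,"rx": 0,"ry": 0,"rz": 0},
])

```text
time_s: 20.45
position: [0.5826, 0.0147, 0.0671]
tool_rot: [[-0.091, 0.996, -0.001], [0.996, 0.091, 0.0], [0.0, -0.001, -1.0]]
ft_force: [-4.0, 0.4, 1.7]
grip_width: 0.0151
```

>>> play_rows([
  {"grip": 1,"x": 0,"y": 0.001,"z": 0,"rx": 0,"ry": 0,"rz": 0},
])

```text
time_s: 20.58
position: [0.5842, 0.0147, 0.0671]
tool_rot: [[-0.091, 0.996, 0.0], [0.996, 0.091, 0.0], [0.0, 0.0, -1.0]]
ft_force: [-2.1, -1.0, 0.7]
grip_width: 0.0153
```

>>> play_rows([
  {"grip": 1,"x": 0,"y": 0.001,"z": 0,"rx": 0,"ry": 0,"rz": 0},
])

```text
time_s: 20.7
position: [0.5853, 0.0148, 0.0671]
tool_rot: [[-0.091, 0.996, 0.0], [0.996, 0.091, -0.0], [-0.0, 0.0, -1.0]]
ft_force: [-3.5, -0.4, 1.1]
grip_width: 0.0154
```

>>> play_rows([
  {"grip": 1,"x": 0,"y": 0.001,"z": 0,"rx": 0,"ry": 0,"rz": 0},
])

```text
time_s: 20.82
position: [0.5863, 0.0149, 0.0671]
tool_rot: [[-0.091, 0.996, 0.0], [0.996, 0.091, -0.0], [-0.0, 0.0, -1.0]]
ft_force: [-1.5, -0.9, 0.6]
grip_width: 0.0152
```

>>> play_rows([
  {"grip": 1,"x": 0,"y": 0.001,"z": 0,"rx": 0,"ry": 0,"rz": 0},
])

```text
time_s: 20.95
position: [0.5872, 0.015, 0.0671]
tool_rot: [[-0.091, 0.996, 0.0], [0.996, 0.091, -0.0], [-0.0, 0.0, -1.0]]
ft_force: [-2.5, -0.5, 0.7]
grip_width: 0.0152
```

>>> play_rows([
  {"grip": 1,"x": 0,"y": 0.001,"z": 0,"rx": 0,"ry": 0,"rz": 0},
])

```text
time_s: 21.08
position: [0.5882, 0.0151, 0.0671]
tool_rot: [[-0.091, 0.996, 0.0], [0.996, 0.091, 0.0], [0.0, 0.0, -1.0]]
ft_force: [-2.2, -0.1, -0.0]
grip_width: 0.0152
```

>>> play_rows([
  {"grip": 1,"x": 0,"y": 0.001,"z": 0,"rx": 0,"ry": 0,"rz": 0},
])

```text
time_s: 21.2
position: [0.5892, 0.0152, 0.0671]
tool_rot: [[-0.091, 0.996, -0.0], [0.996, 0.091, 0.0], [0.0, -0.0, -1.0]]
ft_force: [-1.7, -0.2, 0.3]
grip_width: 0.0148
```

>>> play_rows([
  {"grip": 1,"x": 0,"y": 0.001,"z": 0,"rx": 0,"ry": 0,"rz": 0},
])

```text
time_s: 21.32
position: [0.5901, 0.0153, 0.0671]
tool_rot: [[-0.091, 0.996, -0.0], [0.996, 0.091, -0.0], [0.0, -0.0, -1.0]]
ft_force: [-2.5, -0.3, 1.3]
grip_width: 0.015
```

>>> play_rows([
  {"grip": 1,"x": 0,"y": 0.001,"z": 0,"rx": 0,"ry": 0,"rz": 0},
])

```text
time_s: 21.45
position: [0.5911, 0.0154, 0.0671]
tool_rot: [[-0.091, 0.996, -0.0], [0.996, 0.091, 0.0], [0.0, -0.0, -1.0]]
ft_force: [-2.1, -0.4, -0.5]
grip_width: 0.015
```

>>> play_rows([
  {"grip": 1,"x": 0,"y": 0.001,"z": 0,"rx": 0,"ry": 0,"rz": 0},
])

```text
time_s: 21.58
position: [0.5921, 0.0155, 0.067]
tool_rot: [[-0.091, 0.996, -0.0], [0.996, 0.091, 0.0], [0.0, -0.0, -1.0]]
ft_force: [-2.4, -0.4, 0.1]
grip_width: 0.0153
```

>>> play_rows([
  {"grip": 1,"x": 0,"y": 0.001,"z": 0,"rx": 0,"ry": 0,"rz": 0},
])

```text
time_s: 21.7
position: [0.5931, 0.0156, 0.0671]
tool_rot: [[-0.091, 0.996, -0.0], [0.996, 0.091, 0.0], [0.0, -0.0, -1.0]]
ft_force: [-2.2, -0.3, -0.8]
grip_width: 0.0154
```

>>> play_rows([
  {"grip": 1,"x": 0,"y": 0.001,"z": 0,"rx": 0,"ry": 0,"rz": 0},
])

```text
time_s: 21.82
position: [0.5941, 0.0156, 0.0671]
tool_rot: [[-0.091, 0.996, -0.0], [0.996, 0.091, -0.0], [-0.0, -0.0, -1.0]]
ft_force: [-2.3, 0.2, -0.2]
grip_width: 0.0151
```

>>> play_rows([
  {"grip": 1,"x": 0,"y": 0.001,"z": 0,"rx": 0,"ry": 0,"rz": 0},
])

```text
time_s: 21.95
position: [0.5951, 0.0157, 0.0671]
tool_rot: [[-0.091, 0.996, -0.0], [0.996, 0.091, 0.0], [0.0, -0.0, -1.0]]
ft_force: [-1.2, -0.4, -0.6]
grip_width: 0.0149
```

>>> play_rows([
  {"grip": 1,"x": 0,"y": 0.001,"z": 0,"rx": 0,"ry": 0,"rz": 0},
])

```text
time_s: 22.08
position: [0.5961, 0.0158, 0.0671]
tool_rot: [[-0.091, 0.996, -0.0], [0.996, 0.091, 0.0], [0.0, -0.0, -1.0]]
ft_force: [-2.2, 0.0, -0.7]
grip_width: 0.0151
```

Run:
```python
from rig import env, optics
from h import *
s=env.observe();print(g(s["position"])*1e3,s["ft_force"],s["wrist_torque"])
im=optics.get_image("wrist"); np.savez("pics/w14.npz",**im)
o=ortho(im,.046,xr=(-.02,.1),yr=(-.06,.06),s=5000); cv2.imwrite("pics/o14.png",o)
```

```text
[-48.53123856   1.35125111] [-2.21671338  0.01654933 -0.6778796 ] [-0.01185046  0.3130282  -0.01841108]
```

View pics/o14.png

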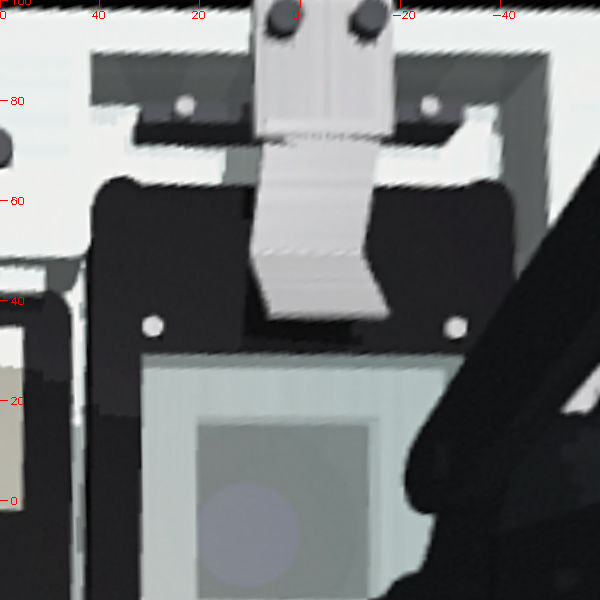

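The window is in under the clip, edge at x≈63. The stop's dark bar shows about 9–12 mm ahead.

>>> play_rows([
  {"grip": 1,"x": 0,"y": 0.001,"z": 0,"rx": 0,"ry": 0,"rz": 0},
  {"grip": 1,"x": 0,"y": 0.001,"z": 0,"rx": 0,"ry": 0,"rz": 0},
])

```text
time_s: 22.38
position: [0.5981, 0.016, 0.0671]
tool_rot: [[-0.091, 0.996, -0.0], [0.996, 0.091, 0.0], [0.0, -0.0, -1.0]]
ft_force: [-3.2, 0.2, -0.9]
grip_width: 0.0148
```

>>> play_rows([
  {"grip": 1,"x": 0,"y": 0.001,"z": 0,"rx": 0,"ry": 0,"rz": 0},
  {"grip": 1,"x": 0,"y": 0.001,"z": 0,"rx": 0,"ry": 0,"rz": 0},
])

```text
time_s: 22.62
position: [0.6001, 0.0162, 0.0671]
tool_rot: [[-0.091, 0.996, -0.0], [0.996, 0.091, 0.0], [0.0, -0.0, -1.0]]
ft_force: [-1.8, 0.2, -1.2]
grip_width: 0.0154
```

>>> play_rows([
  {"grip": 1,"x": 0,"y": 0.001,"z": 0,"rx": 0,"ry": 0,"rz": 0},
])

```text
time_s: 22.75
position: [0.6011, 0.0163, 0.0671]
tool_rot: [[-0.091, 0.996, -0.0], [0.996, 0.091, 0.0], [0.0, -0.0, -1.0]]
ft_force: [-2.0, -0.1, -1.0]
grip_width: 0.0153
```

>>> play_rows([
  {"grip": 1,"x": 0,"y": 0.0008,"z": 0,"rx": 0,"ry": 0,"rz": 0},
])

```text
time_s: 22.88
position: [0.6019, 0.0163, 0.0671]
tool_rot: [[-0.091, 0.996, -0.0], [0.996, 0.091, -0.0], [-0.0, -0.0, -1.0]]
ft_force: [-2.4, 0.7, -2.0]
grip_width: 0.0151
```

>>> play_rows([
  {"grip": 1,"x": 0,"y": 0.0008,"z": 0,"rx": 0,"ry": 0,"rz": 0},
])

```text
time_s: 23.0
position: [0.6027, 0.0164, 0.0671]
tool_rot: [[-0.091, 0.996, -0.0], [0.996, 0.091, 0.0], [0.0, -0.0, -1.0]]
ft_force: [-1.5, -0.6, -1.3]
grip_width: 0.0156
```

>>> play_rows([
  {"grip": 1,"x": 0,"y": 0.0008,"z": 0,"rx": 0,"ry": 0,"rz": 0},
])

```text
time_s: 23.12
position: [0.6035, 0.0165, 0.0671]
tool_rot: [[-0.091, 0.996, -0.0], [0.996, 0.091, -0.0], [0.0, -0.0, -1.0]]
ft_force: [-1.7, 0.3, -1.2]
grip_width: 0.015
```

Edge ≈ 71 mm, drag about 2 N. Continuing in fine steps.

>>> play_rows([
  {"grip": 1,"x": 0,"y": 0.0008,"z": 0,"rx": 0,"ry": 0,"rz": 0},
])

```text
time_s: 23.25
position: [0.6043, 0.0166, 0.0671]
tool_rot: [[-0.091, 0.996, -0.0], [0.996, 0.091, 0.0], [0.0, -0.0, -1.0]]
ft_force: [-1.5, -0.1, -1.2]
grip_width: 0.0154
```

>>> play_rows([
  {"grip": 1,"x": 0,"y": 0.0008,"z": 0,"rx": 0,"ry": 0,"rz": 0},
])

```text
time_s: 23.38
position: [0.605, 0.0167, 0.0671]
tool_rot: [[-0.091, 0.996, -0.0], [0.996, 0.091, 0.0], [0.0, -0.0, -1.0]]
ft_force: [-1.5, -0.9, -1.8]
grip_width: 0.0151
```

>>> play_rows([
  {"grip": 1,"x": 0,"y": 0.0008,"z": 0,"rx": 0,"ry": 0,"rz": 0},
])

```text
time_s: 23.5
position: [0.6059, 0.0167, 0.0671]
tool_rot: [[-0.091, 0.996, -0.0], [0.996, 0.091, -0.0], [-0.0, -0.0, -1.0]]
ft_force: [-1.2, -0.8, -1.2]
grip_width: 0.015
```

>>> play_rows([
  {"grip": 1,"x": 0,"y": 0.0008,"z": 0,"rx": 0,"ry": 0,"rz": 0},
])

```text
time_s: 23.62
position: [0.6067, 0.0168, 0.0671]
tool_rot: [[-0.091, 0.996, 0.0], [0.996, 0.091, -0.0], [-0.0, 0.0, -1.0]]
ft_force: [-1.9, 0.5, -2.1]
grip_width: 0.0152
```

>>> play_rows([
  {"grip": 1,"x": 0,"y": 0.0008,"z": 0,"rx": 0,"ry": 0,"rz": 0},
])

```text
time_s: 23.75
position: [0.607, 0.0168, 0.067]
tool_rot: [[-0.091, 0.996, -0.001], [0.996, 0.091, -0.0], [0.0, -0.001, -1.0]]
ft_force: [-4.9, -1.3, 0.8]
grip_width: 0.0149
```

>>> play_rows([
  {"grip": 1,"x": 0,"y": 0.0008,"z": 0,"rx": 0,"ry": 0,"rz": 0},
])

```text
time_s: 23.88
position: [0.6071, 0.0168, 0.0669]
tool_rot: [[-0.091, 0.996, -0.003], [0.996, 0.091, -0.0], [0.0, -0.003, -1.0]]
ft_force: [-9.7, -2.0, 1.9]
grip_width: 0.0151
```

Run:
```python
from rig import env, optics
from h import *
s=env.observe();print(g(s["position"])*1e3,s["ft_force"],s["wrist_torque"])
im=optics.get_image("wrist"); np.savez("pics/w15.npz",**im)
o=ortho(im,.046,xr=(-.02,.1),yr=(-.06,.06),s=5000); cv2.imwrite("pics/o15.png",o)
```

```text
[-37.51934906   1.54036189] [-9.66248066 -2.00150028  1.94770379] [-0.31077302  1.45053833  0.02427738]
```

View pics/o15.png

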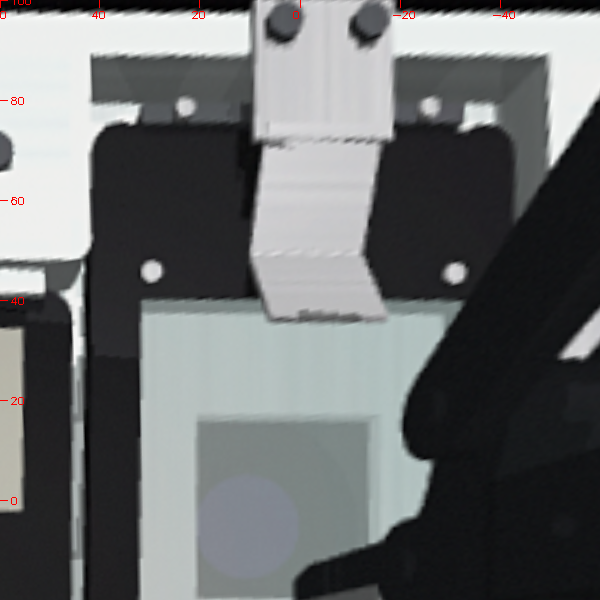

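Stalled at x = 0.607 with the force jumping from 2 to 9.7 N. The picture shows the window edge against the dark stop bar (row ≈125), seated. Relieve, release, lift and check.

>>> play_rows([
  {"grip": 1,"x": 0,"y": -0.0009,"z": 0,"rx": 0,"ry": 0,"rz": 0},
])

```text
time_s: 24.05
position: [0.607, 0.0167, 0.0671]
tool_rot: [[-0.091, 0.996, -0.001], [0.996, 0.091, -0.0], [-0.0, -0.001, -1.0]]
ft_force: [-1.7, -1.2, -1.2]
grip_width: 0.0154
```

>>> play_rows([
  {"grip": 0.56,"x": 0,"y": 0,"z": 0,"rx": 0,"ry": 0,"rz": 0},
  {"grip": 0.56,"x": 0,"y": 0,"z": 0,"rx": 0,"ry": 0,"rz": 0},
])

```text
time_s: 24.3
position: [0.608, 0.0168, 0.0675]
tool_rot: [[-0.091, 0.996, 0.002], [0.996, 0.091, -0.0], [-0.0, 0.002, -1.0]]
ft_force: [0.9, -0.4, -0.4]
grip_width: 0.0188
```

Run:
```python
from rig import env, optics
from h import *
s=env.observe();print(g(s["position"])*1e3,s["ft_force"],s["wrist_torque"])
im=optics.get_image("wrist"); np.savez("pics/w16.npz",**im)
o=ortho(im,.046,xr=(-.02,.1),yr=(-.06,.06),s=5000); cv2.imwrite("pics/o16.png",o)
```

```text
[-36.61266079   1.4607152 ] [ 0.88755434 -0.40574911 -0.42080675] [ 0.04298228 -0.02890829  0.01273186]
```

View pics/o16.png

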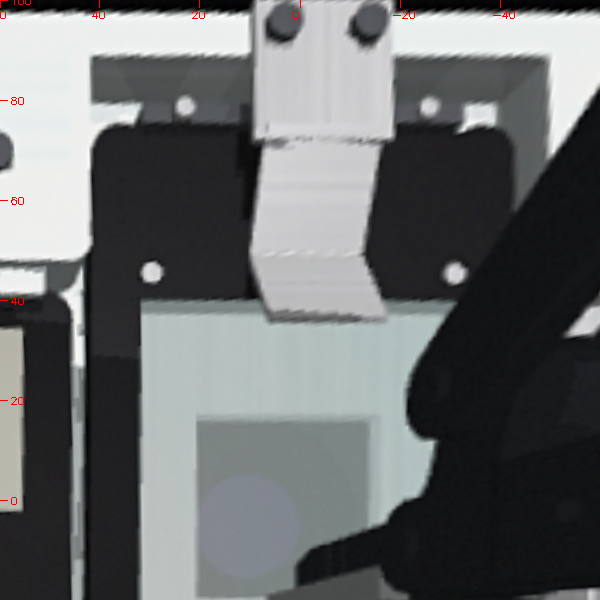

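A gentle caged confirmation push makes sure the release did not shift it.

>>> play_rows([
  {"grip": 0.56,"x": 0,"y": 0.001,"z": 0,"rx": 0,"ry": 0,"rz": 0},
])

```text
time_s: 24.48
position: [0.6084, 0.0169, 0.0673]
tool_rot: [[-0.091, 0.996, -0.0], [0.996, 0.091, -0.0], [-0.0, -0.0, -1.0]]
ft_force: [-3.5, -0.5, 2.8]
grip_width: 0.0188
```

>>> play_rows([
  {"grip": 0.56,"x": 0,"y": 0.0007,"z": 0,"rx": 0,"ry": 0,"rz": 0},
])

```text
time_s: 24.6
position: [0.6084, 0.017, 0.0672]
tool_rot: [[-0.091, 0.996, -0.002], [0.996, 0.091, -0.0], [0.0, -0.002, -1.0]]
ft_force: [-6.5, -1.0, 5.5]
grip_width: 0.0185
```

>>> play_rows([
  {"grip": 0.56,"x": 0,"y": 0.0005,"z": 0,"rx": 0,"ry": 0,"rz": 0},
])

```text
time_s: 24.72
position: [0.6085, 0.017, 0.0672]
tool_rot: [[-0.091, 0.996, -0.003], [0.996, 0.091, -0.0], [0.0, -0.003, -1.0]]
ft_force: [-7.8, -1.6, 5.8]
grip_width: 0.0187
```

>>> play_rows([
  {"grip": 0.56,"x": 0,"y": -0.0022,"z": 0,"rx": 0,"ry": 0,"rz": 0},
  {"grip": 0.25,"x": 0,"y": -0.0003,"z": 0,"rx": 0,"ry": 0,"rz": 0},
  {"grip": 0.25,"x": 0,"y": 0,"z": 0,"rx": 0,"ry": 0,"rz": 0},
  {"grip": 0.25,"x": 0,"y": 0,"z": -0.03,"rx": 0,"ry": 0,"rz": 0},
  {"grip": 0.25,"x": 0,"y": 0,"z": -0.05,"rx": 0,"ry": 0,"rz": 0},
  {"grip": 0.25,"x": 0,"y": -0.06,"z": -0.03,"rx": 0,"ry": 0,"rz": 0},
  {"grip": 0.25,"x": 0,"y": -0.06,"z": 0,"rx": 0,"ry": 0,"rz": 0},
  {"grip": 0.25,"x": 0,"y": -0.06,"z": 0,"rx": 0,"ry": 0,"rz": 0},
  {"grip": 0.25,"x": 0,"y": 0,"z": 0,"rx": 0,"ry": 0,"rz": 0},
  {"grip": 0.25,"x": 0,"y": 0,"z": 0,"rx": 0,"ry": 0,"rz": 0},
  {"grip": 0.25,"x": 0,"y": 0,"z": 0,"rx": 0,"ry": 0,"rz": 0},
])

```text
time_s: 26.1
position: [0.4331, 0.0006, 0.1751]
tool_rot: [[-0.091, 0.996, 0.001], [0.996, 0.091, -0.0], [-0.0, 0.001, -1.0]]
ft_force: [0.2, 0.0, -1.1]
grip_width: 0.0324
```

Run:
```python
from rig import env, optics
from h import *
s=env.observe();print(s["position"],s["ft_force"])
for n in("top","scene","wrist"):
    im=optics.get_image(n); np.savez(f"pics/{n}F.npz",**im)
    W=wcloud(im) if n=="wrist" else cloud(im); z=W[...,2]; G=g(W)
    m=((z>.074)&(z<.083)&(G[...,0]>-.2)&(G[...,0]<.05)&(abs(G[...,1])<.15)).astype(np.uint8)
    N,L,st,c=cv2.connectedComponentsWithStats(m)
    for i in range(1,N):
        if st[i,4]>15: print(n,st[i,4],np.round(c[i]),np.round(np.nanmean(G[L==i],0)*1e3,1))
a=load("topF"); cv2.imwrite("pics/oF.png",ortho(a,.046,xr=(-.16,.1),wrist=False))
cv2.imwrite("pics/sF.png",cv2.resize(load("sceneF")["color"][170:335,270:460],None,fx=4,fy=3.6,interpolation=cv2.INTER_CUBIC))
b=ortho(load("wristF"),.046,xr=(-.16,.1)); cv2.imwrite("pics/owF.png",b)
```

```text
[0.43310564 0.0005973  0.1751437 ] [ 0.20063361  0.01409405 -1.07384438]
top 38 [337. 150.] [-19.4 -90.2]
top 39 [260. 159.] [-21.8  87.3]
top 39 [299. 162.] [-38.5  -0.1]
scene 47 [403. 232.] [-21.6  87.2]
scene 47 [360. 239.] [-38.   -0.3]
scene 55 [320. 261.] [-19.2 -90.5]
wrist 229 [542. 110.] [-22.3  87.7]
wrist 234 [516. 205.] [-39.1   1.2]
wrist 162 [509. 288.] [-20.3 -88.5]
```

View pics/oF.png

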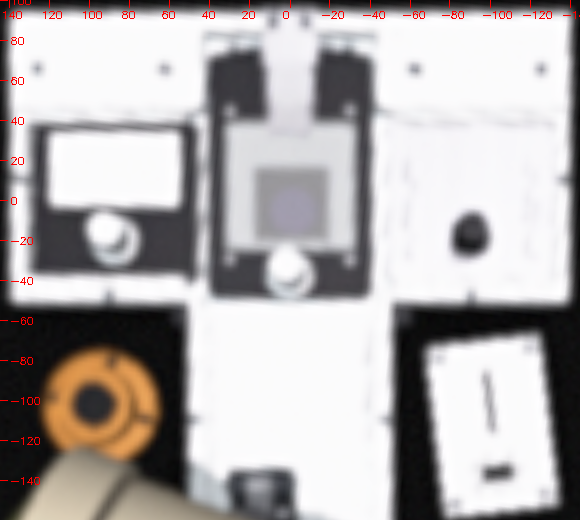

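View pics/sF.png

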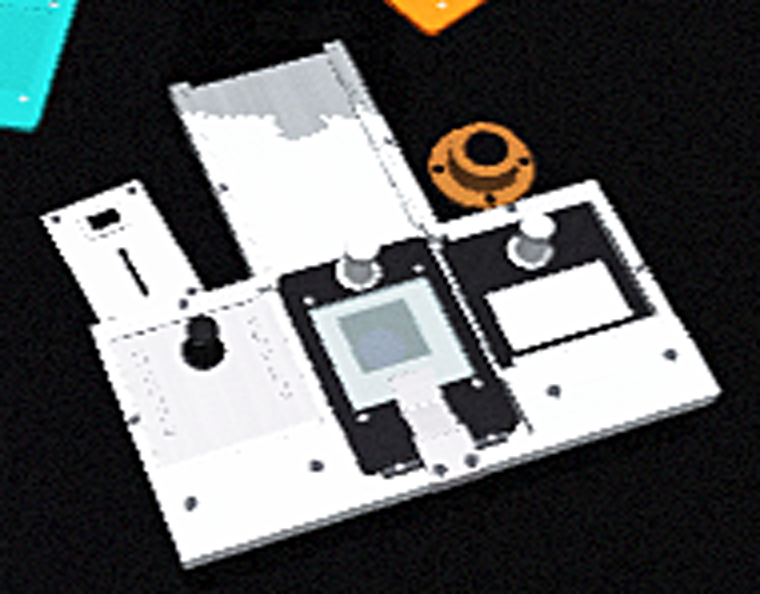

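View pics/owF.png

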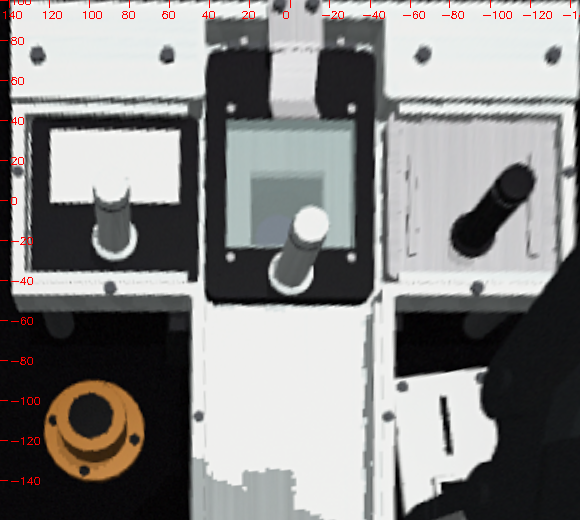

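All in place: the window is under the clip and at the bar, the shutter is square in the right bay, and the opal slide, bearing and coin plate are unmoved. Handing in.

```bash
python3 -c "
from rig import order; print(order.close_job())"
```

```text
the job is handed in; nothing more can be done
None
```

The job is handed in at about 26 s. The steel shutter is home in the right (-y) bay and the clear window is home against its stop, in under the clip.

- **Shutter:** I stopped pushing at 6.3 N, once it had stalled on the end wall. The last pictures put its knob at guide y ≈ -90 mm, with the plate square in the bay.
- **Window:** It met the clip with its edge at about 44 mm and took about 6 N to lift it, then dragged at about 2 N. It stalled on the stop with its edge at about 74.5 mm, where the force peaked at 9.7 N. After release, a second gentle push of 7.8 N met solid resistance at the same place.
- **Left in place:** The opal knob reads the same before and after, to within 0.5 mm. The bearing and the coin plate look untouched in the last pictures. The arm ended well clear of everything.

**What did not go cleanly:**
- **Shutter turned on the first try:** With the knob held only loosely, the plate swung about 33° around it. I drew it back to the camera bay, squared it with a firm grip and slid it again.
- **Window may have been nudged:** During that first try the shutter's corner came up to the window's leading edge. The window knob later read up to 3 mm further back. The wrist force stayed under about 1 N in the readings during that try.
- **Camera disagreement:** The cameras differ by about 2 mm on positions, so I took "home" from the felt stall rather than the pictures.

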